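# Bring the sample biscuit round and lift it out with the tongs

### The job

First turn the round sample carousel by its hub bar, one click in whichever direction brings the biscuit round to the gap in the fence. Then take the spring tongs from their rest, reach through the gap, close the jaws on the biscuit and lift it up, about 10 cm above the plate. Finish like that, still gripping the tongs with the biscuit held up in their jaws; never touch the biscuit with the gripper itself, leave the white canister standing on the plate and do not disturb the other things on the table.

Things in the scene. Friction and masses are not known exactly. Their poses are not given: they have to be found in the camera images.
- carousel: fixed steel base of the carousel, 264 mm across; origin under its centre on the table, z up. The turning plate's top is 45 mm above the table, turning about this z axis. A thin fence (123 mm radius, top 75 mm above the table) surrounds it with one gap, about 120 mm wide, centred on this body's -x direction. Place and yaw differ each time.
- carousel_front (a point): point on the plate's top at the middle of the gap's station: 80 mm from the axis in the carousel's -x direction, 45 mm above the table. The biscuit must come here. Does not turn with the plate.
- turntable (a joint): angle of the white plate (236 mm across, lobed rim), rad, positive counter-clockwise from above. Starts in the detent at about 0; next detents (one click) at +1.047 and -1.047, stops at +-1.25. A thing in the station on the carousel's +y side comes to the gap at +1.047, on its -y side at -1.047. Takes up to about 0.16 N m; released within 0.07 rad of a detent it pulls in.
- knob (a point): centre of the black hub bar on the plate's axis, 92 mm above the table; the bar is 60 mm long, 16 mm thick, 28 mm high, turns with the plate, and lies along the point's x axis (the carousel's x axis when the joint is 0). Grip it across its 16 mm.
- biscuit: the one loose biscuit: round, piped, about 39 mm across and 23 mm high, 12 g; origin at the middle of its underside. It starts on the plate, in one of the two stations next to the gap station, 80 mm from the axis.
- canister: small white plastic canister with a cap, 27 mm across, 22 mm high, origin at the centre of its underside; stands in the other station next to the gap station. Stays there.
- tong_rest: fixed flat steel rest 190 x 120 mm, 4 mm thick, origin at the centre of its underside; two cross ridges, at x = -70 and +65 mm in its frame, 22 mm high, carry the tongs and leave the middle free for the fingers.
- tongs: steel spring tongs, loose, about 270 mm long, 20 mm high, 120 g, lying level across the rest's ridges. Origin on the centre line at the underside, below the place to grip; +x points to the jaws, z up. The two arms are hinged at x = -100 mm and sprung open.
- tongs_grip (a point): place to grip, between the arms at mid height, 100 mm ahead of the hinge; axes as the tongs. Grip across both arms (upright strips 3 mm thick) along y: 45 mm over their outsides when sprung open; squeezed to 40 mm the tongs hold firmly and the jaws still gape over 50 mm; about 29 mm on the biscuit. Each arm pushes out with 5 N when open, 8 N on the biscuit.
- tongs_jaws (a point): centre point between the two jaws, 115 mm ahead of tongs_grip, at mid height of the jaws; axes as the tongs. Jaws are hollowed plates 40 mm long, 20 mm high (10 mm above and below this point), 3 mm thick; fully open about 63 mm apart at their ends, 70 mm in the hollow.
- tongs_left (a joint): closing angle of the left arm, rad: 0 sprung fully open, 0.15 shut; the right arm mirrors it. Each 0.01 brings the jaws 4.3 mm and the arms at the grip 2 mm closer together.
- stamp: red and black date stamp, 44 x 60 x 94 mm, bystander, origin under its centre
- tester_jar: small biscuit jar with black lid, 60 mm across, 67 mm high, bystander, origin under its centre

How it is judged:
On the way, in this order (a step that is already met when the one before it is completed fails the run):
1. the plate stands one click round, in a detent, with the biscuit at the gap (horizontal distance between biscuit and carousel_front below 0.025 m and (value of joint turntable between 0.98 and 1.12 rad or value of joint turntable between -1.12 and -0.98 rad)), for 0.2 s.
2. the tongs are lifted off their rest in the gripper (contact force between the fingers and tongs above 1 N and height (world z) of tongs_grip above 0.045 m and contact force between tongs and tong_rest below 0.05 N), for 0.2 s.
3. the tongs' jaws hold the biscuit and lift it off the plate (contact force between biscuit and tongs above 0.5 N and height (world z) of biscuit above 0.065 m), for 0.2 s.
At the end, for the whole second after the job is handed in: Gripper holds the tongs clear of rest and carousel; biscuit still, gripped in their jaws (within 35 mm of their centre), at least 80 mm above the plate, touched by no robot part; plate within 0.07 rad of the next detent; canister upright on the plate (height (world z) of biscuit above 0.125 m and contact force between biscuit and tongs above 0.5 N and distance between biscuit and tongs_jaws below 0.035 m and contact force between biscuit and the arm below 0.05 N and contact force between biscuit and the fingers below 0.05 N and contact force between the fingers and tongs above 1 N and contact force between tongs and carousel below 0.05 N and contact force between tongs and tong_rest below 0.05 N and linear speed of biscuit below 0.04 m/s and (value of joint turntable between 0.98 and 1.12 rad or value of joint turntable between -1.12 and -0.98 rad) and z of canister in the frame of carousel between 0.04 and 0.055 m and angle between canister's own z axis and vertical below 0.3 rad); the arm keeps its last pose, push and grip.
It fails at once if the gripper or arm touches the biscuit (contact force between any of the fingers, the arm and biscuit above 0.3 N).
It fails at once if the canister is lifted off or knocked over (height (world z) of canister above 0.065 m or height (world z) of canister below 0.035 m or angle between canister's own z axis and vertical above 0.8 rad).
It fails at once if a bystander is pushed more than 30 mm (distance of any of stamp, tester_jar from where it was at the start of the episode above 0.03 m).
It also fails if it takes over 54 s, if anything falls off the work surface, if the arm or the gripper's body presses on something with over 40 N, if the wrist force passes 120 N, or if a joint passes its speed limit or range.

### The arm

A 7-joint arm with a two-finger parallel gripper is mounted at the origin on a cart in front of the work surface, level with it; the furniture and walls round the work are solid. World frame = base frame: x ahead of the robot, y to its left, z up, the work surface at z = 0. Lengths are in m, angles in rad, forces in N, time in s.
With the tool pointing down it reaches from about 0.4 to 0.85 m from the base axis. Payload 10.4 kg.
Tool frame: the origin (TCP) lies midway between the tips of the shut fingers; the grasp point (between the pads) lies 19 mm behind it; z points along the fingers, y is the direction in which the jaws open and shut (so a half turn about z gives the same grasp; the last joint's range is limited). The gripper opens to 87 mm and grips with 3 to 60 N. Pads are 19 mm wide; open, the fingers measure 117 mm over their backs; the gripper's body (75 mm by 190 mm) begins 51 mm behind the grasp point.
Start: joints at [1.101, 0.332, -0.065, 1.46, 0.022, 1.35, -0.088], TCP at [0.27, -0.564, 0.195] pointing down, gripper open.
Joint ranges: [-2.6, 2.6], [-0.5, 2.12], [-1.47, 1.34], [0.16, 2.42], [-1.27, 4.41], [0.06, 2.06], [-2.6, 2.6]. Speed limits (rad/s): [2.22, 2.22, 2.79, 2.79, 3.14, 3.14, 3.14].

### API

Orientations are given as a 3x3 rotation matrix whose columns are the frame's x, y, z axes.
In Python, from rig import bot, optics, job gives the robot as it stands. The module is installed in compiled form; this text tells all that it offers.
- The arm moves only by the tool send_rows, never from a script. Its argument "plan" is a list of rows, each a list of 6 numbers: the shift along the tool's x, y, z in mm, then the turn, a rotation vector about the tool's x, y, z in degrees. A call has 1 to 10 rows; each row shifts and turns the commanded pose from where the row before left it, along the tool's axes as they then stand; what a row does not reach is not made up. A row lasts 1/12 s, in which the tool goes at most 41.7 mm and 7.16 degrees, less where a joint would pass 70% of its speed; a pose out of reach is approached as far as the arm can. A call is refused whole if a number of a shift passes 41.7 or a number of a turn 7.16, either way. A call with a gripper value outside its range is refused whole. "gripper" is the opening in per cent of the stroke, from 0 (shut) to 100 (fully open), set as the call begins (left out, the last holds). The fingers move at their own pace and stop on an object; "force" is the grip in N (left out, the last holds). Time passes only in rows, so rows that do not move let the fingers close. It gives the time, the measured TCP pose, the force and the opening at its end, in the units of the state.
- bot.sense(): the state, without advancing time (a new reading comes with each control period).
- optics.read_camera(name): name is "scene" or "top" or "wrist"; returns a dict with "pixels" (480x640x3 uint8, red, green, blue), "intrinsics" (3x3 intrinsics, pixels), "T" (4x4, takes a point from camera to world coordinates). Camera axes: x right, y up, looking along -z (the intrinsics and any distortion apply to the point x, -y, -z); pixel columns grow to the right and rows downward; lengths in m; the calibration is good to about 2 mm. A picture is of the moment at which its call begins. There is no depth.
- job.sign_off(): hands the job in, once; it reports no verdict.
The state is a dict: "time": time; "qpos": joint angles; "dq": joint speeds; "effort": joint torques, N m; "tool_pos": TCP position; "tool_rot": TCP orientation; "ft_force": force on the tool from outside, world axes, zero at the start; "ft_torque": the same for the moment, N m; "finger_gap": finger opening in m.
Only numpy, scipy, OpenCV 4.12 (cv2) and the standard library are available. Lean on these libraries where they do the work, as an engineer would, in place of code of your own. Each camera call takes 0.05 s, during which the arm holds its last target.

## Working session

There is one attempt and no reset: what is moved stays moved. The work goes in short steps, Python scripts to look and compute and a tool call to move; the robot and the scene stay as the last step left them, time stands still between calls to the robot, and variables do not carry over. Pictures are saved under pics/ and viewed, and the job is handed in when it is done.

Besides the shell and the picture viewer there is one more tool, called as a command line: name --pt "numbers of a row" for each row, then --argument value for the rest. send_rows: Moves the arm, as the interface text tells. Its arguments: {"type":"object","properties":{"plan":{"type":"array","items":{"type":"array","items":{"type":"number"}}},"gripper":{"type":"number"},"force":{"type":"number"}},"required":["plan"]}

```bash
mkdir -p pics; ls; python3 - <<'E'
from rig import bot,optics
import cv2,numpy as np
np.set_printoptions(precision=4,suppress=True)
for n in ("scene","top","wrist"):
    r=optics.read_camera(n); cv2.imwrite(f"pics/{n}0.png",r["pixels"][:,:,::-1]); print(n,r["intrinsics"].tolist(),r["T"].tolist(),[k for k in r])
s=bot.sense(); print(s)
E
```

```text
pics
scene [[554.1694734036987, 0.0, 319.0523977961721], [0.0, 554.1694734036987, 238.2571315143208], [0.0, 0.0, 1.0]] [[-0.8993067259831891, 0.3210862304751823, -0.2969024169666446, 0.17374514843326638], [-0.43700054895485685, -0.6856869277297046, 0.5821202258586728, 0.7016607912527888], [-0.016671317121059123, 0.6532511536460054, 0.7569577250055727, 0.9512770280189694], [0.0, 0.0, 0.0, 1.0]] ['pixels', 'intrinsics', 'T']
top [[462.2152307098763, 0.0, 327.3147263364018], [0.0, 462.2152307098763, 236.79692907249063], [0.0, 0.0, 1.0]] [[0.008756900314076332, 0.9927409671746625, -0.11995286069954722, 0.37134356855443945], [-0.9997857264053664, 0.010942243204856747, 0.017571812363534927, 0.04159603130228236], [0.018756811375680107, 0.11977328335969341, 0.9926240691320434, 1.1547953138009446], [0.0, 0.0, 0.0, 1.0]] ['pixels', 'intrinsics', 'T']
wrist [[359.7397959325505, 0.0, 319.56769294422423], [0.0, 359.7397959325505, 233.76093484396284], [0.0, 0.0, 1.0]] [[0.43245180574634123, 0.8583620145871637, 0.2760436335447563, 0.34638176821948685], [-0.9016570033063084, 0.4117851299721082, 0.1320895723459611, -0.5268221361749122], [-0.00028999209236440604, -0.30601904948502306, 0.9520253448605592, 0.38317892646374263], [0.0, 0.0, 0.0, 1.0]] ['pixels', 'intrinsics', 'T']
{'time': 0.15, 'qpos': array([ 1.1014,  0.3327, -0.0647,  1.4607,  0.0216,  1.3499, -0.0885]), 'dq': array([-0.0002, -0.0006, -0.0008, -0.0033, -0.0019,  0.0004, -0.0013]), 'effort': array([  0.0003, -62.363 ,   0.0244, -39.0143,  -0.0613,   0.0372,
        -0.    ]), 'tool_pos': array([ 0.2699, -0.5634,  0.1947]), 'tool_rot': array([[ 0.9018,  0.4321, -0.0005],
       [ 0.4321, -0.9018,  0.0009],
       [-0.    , -0.0011, -1.    ]]), 'ft_force': array([-0.1427,  0.1351,  0.293 ]), 'ft_torque': array([-0.0318, -0.0352, -0.0192]), 'finger_gap': 0.08699010537504678}
```

View pics/scene0.png

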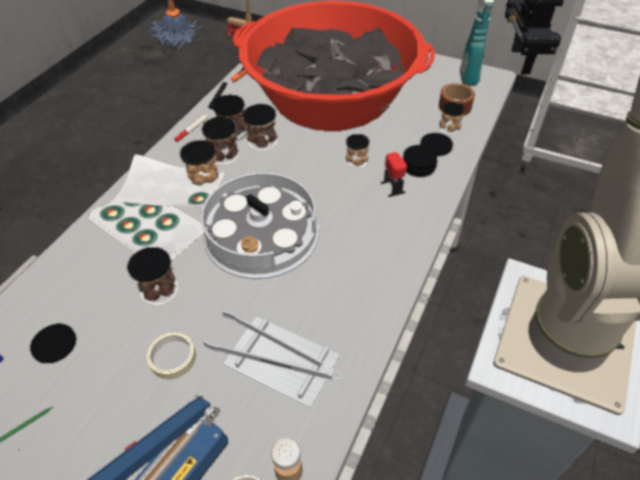

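View pics/top0.png

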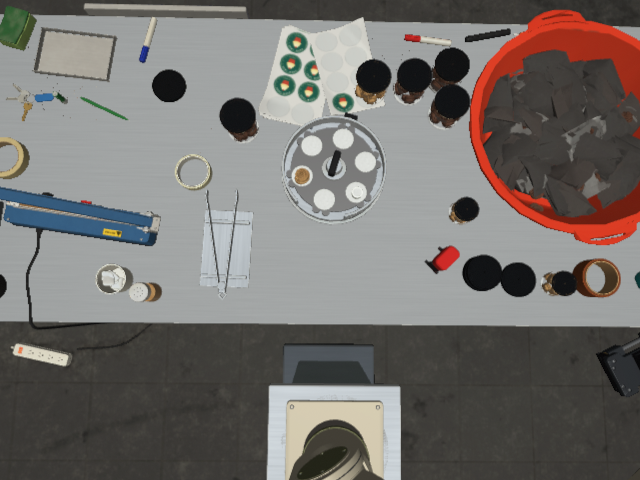

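View pics/wrist0.png

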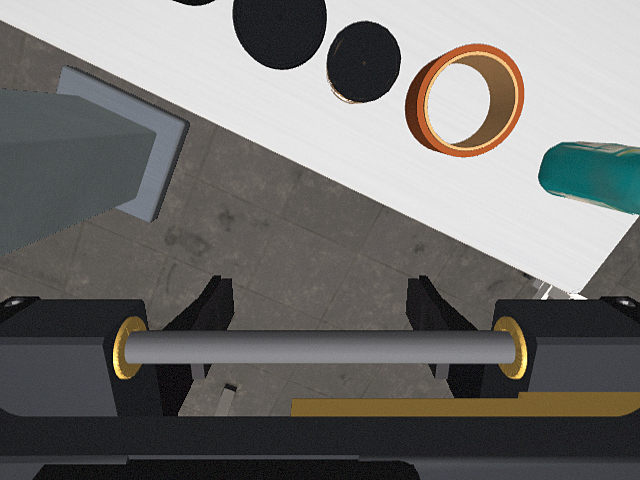

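```bash
cat > h.py <<'E'
from rig import bot,optics
import cv2,numpy as np
np.set_printoptions(precision=4,suppress=True)
def cam(n):
    r=optics.read_camera(n); return r["pixels"],np.array(r["intrinsics"]),np.array(r["T"])
def ray(uv,K,T,z):
    uv=np.asarray(uv,float); d=np.array([(uv[0]-K[0,2])/K[0,0],-(uv[1]-K[1,2])/K[1,1],-1.])
    d=T[:3,:3]@d; o=T[:3,3]; return o+d*(z-o[2])/d[2]
def proj(p,K,T):
    q=T[:3,:3].T@(np.asarray(p)-T[:3,3]); return np.array([K[0,0]*q[0]/-q[2]+K[0,2],-K[1,1]*q[1]/-q[2]+K[1,2]])
E
python3 - <<'E'
from h import *
im,K,T=cam("top")
b=im[:,:,::-1]
c=cv2.resize(b[105:235,270:400],None,fx=6,fy=6,interpolation=cv2.INTER_CUBIC)[:600]; 
cv2.imwrite("pics/t_car.png",cv2.resize(b[110:230,270:400],None,fx=5,fy=5,interpolation=cv2.INTER_CUBIC))
cv2.imwrite("pics/t_tong.png",cv2.resize(b[180:305,160:290],None,fx=4.8,fy=4.8,interpolation=cv2.INTER_CUBIC))
im,K,T=cam("scene");b=im[:,:,::-1]
cv2.imwrite("pics/s_car.png",cv2.resize(b[165:285,190:330],None,fx=5,fy=5,interpolation=cv2.INTER_CUBIC))
cv2.imwrite("pics/s_tong.png",cv2.resize(b[300:410,190:350],None,fx=5,fy=5,interpolation=cv2.INTER_CUBIC))
E
```

```text
(no output)
```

View pics/t_car.png

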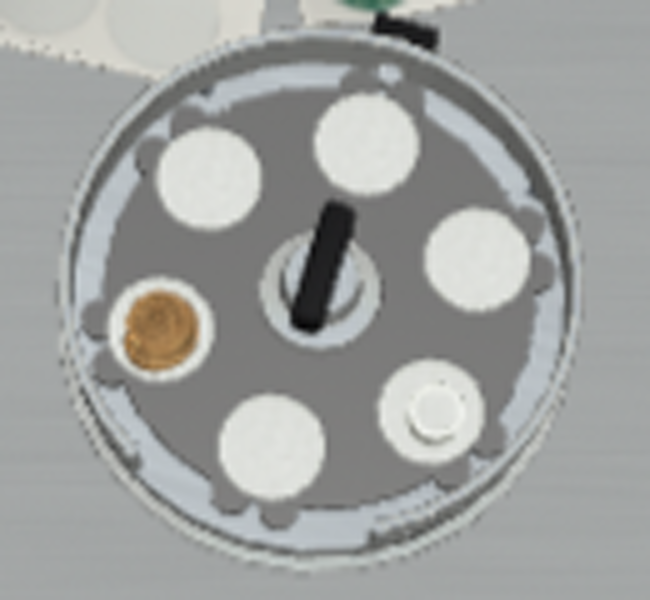

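View pics/t_tong.png

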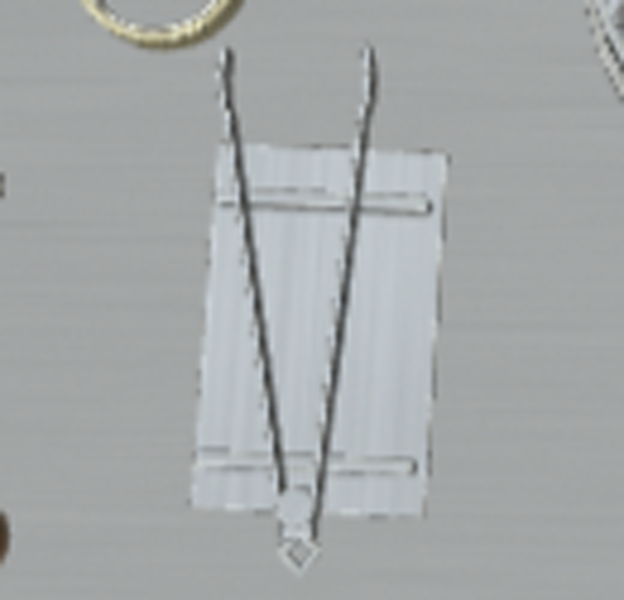

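View pics/s_car.png

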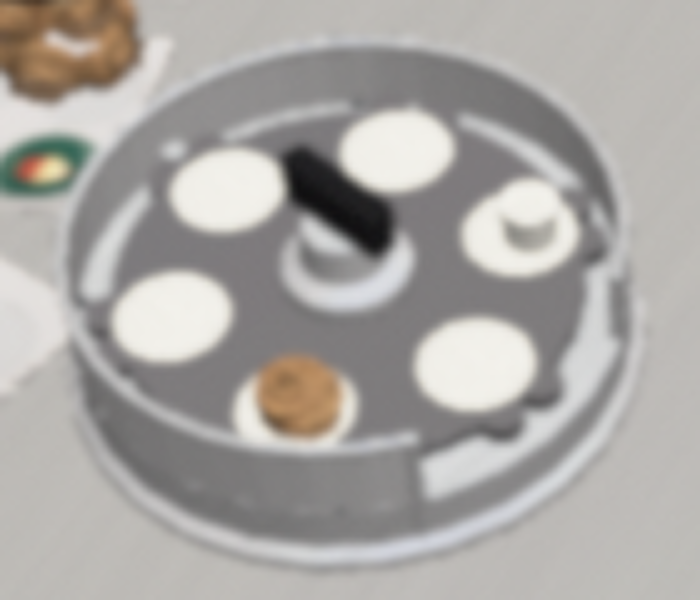

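View pics/s_tong.png

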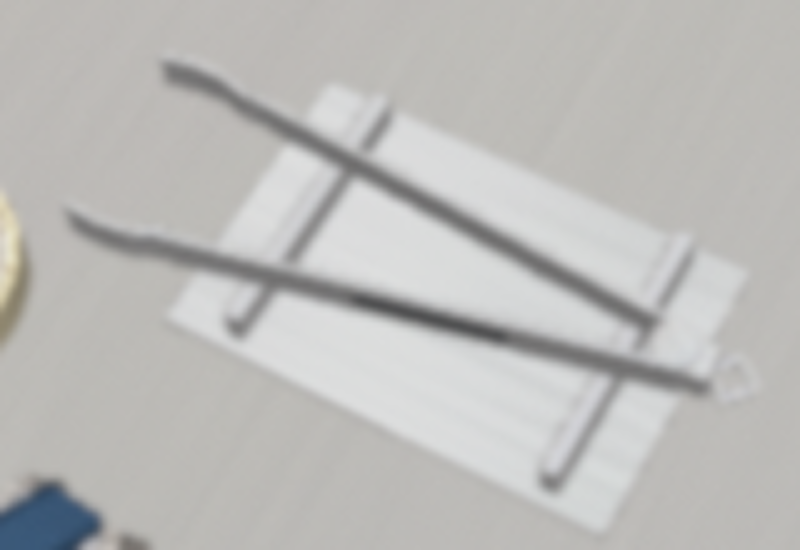

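```bash
python3 - <<'E'
from h import *
im,K,T=cam("top")
c5=lambda u,v:(270+u/5,110+v/5)
P=np.array([ray(c5(*p),K,T,.045)[:2] for p in [(209,179),(366,145),(478,260),(160,329),(272,447),(432,412)]])
ctr=P.mean(0); print("plate ctr",ctr,"radii",np.linalg.norm(P-ctr,axis=1))
d=P[4]-P[1]; yaws=[]
for i,k in ((4,0),(5,60),(2,120),(1,180),(0,240),(3,300)):
    v=-(P[i]-ctr); a=np.arctan2(v[1],v[0])-np.radians(k); yaws.append((a+np.pi)%(2*np.pi)-np.pi)
print("yaw deg",np.degrees(yaws),np.degrees(np.mean(yaws)))
# dark bar
m=(im[110:230,270:400].max(2)<55).astype(np.uint8)
n,l,s,c=cv2.connectedComponentsWithStats(m)
for i in range(1,n):
    if s[i,4]>30:
        pts=np.argwhere(l==i)[:,::-1]+[270,110]
        Q=np.array([ray(p,K,T,.106)[:2] for p in pts]); w,V=np.linalg.eigh(np.cov(Q.T))
        print("bar",s[i,4],Q.mean(0),np.degrees(np.arctan2(V[1,1],V[0,1])),np.sqrt(w*12))
print("biscuit top", ray(c5(161,331),K,T,.064)[:2]," can top",ray(c5(438,409),K,T,.067)[:2])
t=lambda u,v:(160+u/4.8,180+v/4.8)
for n,p,z in [("tipL",(227,50),.042),("tipR",(369,48),.042),("L at back",(283,490),.042),("Rback",(315,535),.042),("tail",(298,553),.035),("restTL",(218,145),.004),("restTR",(447,153),.004),("restBR",(425,516),.004),("restBL",(192,507),.004)]:
    print(n,ray(t(*p),K,T,z)[:2])
E
```

```text
plate ctr [0.674  0.0072] radii [0.0801 0.0798 0.0804 0.0804 0.0799 0.0804]
yaw deg [-16.5188 -16.3498 -16.5804 -16.391  -16.4018 -16.7907] -16.50542591688472
bar 41 [ 0.7866 -0.0291] 72.91692025974994 [0.0084 0.0305]
bar 156 [0.6711 0.0094] 163.32812888838018 [0.0143 0.062 ]
biscuit top [0.6498 0.0842]  can top [ 0.6125 -0.0495]
tipL [0.6167 0.3161]
tipR [0.6187 0.2442]
L at back [0.3941 0.2796]
Rback [0.372 0.263]
tail [0.363  0.2725]
restTL [0.5743 0.3282]
restTR [0.5715 0.2085]
restBR [0.3822 0.2145]
restBL [0.3858 0.3339]
```

```bash
cat > go.py <<'E'
import sys
from h import *
# args: x y z ydir_deg : prints tool-frame delta now, and turn about z to get y axis at ydir, plus tilt
s=bot.sense(); R=np.array(s["tool_rot"]);p=np.array(s["tool_pos"])
x,y,z,a=map(float,sys.argv[1:5])
d=np.array([x,y,z])-p
yt=np.array([np.cos(np.radians(a)),np.sin(np.radians(a)),0]);zt=np.array([0,0,-1.]);Rt=np.c_[np.cross(yt,zt),yt,zt]
print("pos",p,"ydir",np.degrees(np.arctan2(R[1,1],R[0,1])),"gap",s["finger_gap"]*1e3,"t",s["time"],"F",s["ft_force"])
print("delta before turn mm",R.T@d*1e3,"after turn",Rt.T@d*1e3)
print("rotvec deg",np.degrees(cv2.Rodrigues(R.T@Rt)[0].ravel()),"q",s["qpos"])
E
python3 go.py 0.34 -0.33 0.215 -64.4;python3 go.py 0.34 -0.33 0.215 -106.5
```

```text
pos [ 0.27   -0.5635  0.1951] ydir -64.40203647902463 gap 87.26117632079601 t 0.3 F [ 0.651  -0.1411  0.0103]
delta before turn mm [ 164.0457 -180.3823  -19.8236] after turn [ 164.0526 -180.3689  -19.8893]
rotvec deg [-0.022   0.0012 -0.002 ] q [ 1.1014  0.3324 -0.0647  1.4604  0.0216  1.3499 -0.0885]
pos [ 0.27   -0.5635  0.1951] ydir -64.40203647902463 gap 87.26117632079601 t 0.3 F [ 0.651  -0.1411  0.0103]
delta before turn mm [ 164.0457 -180.3823  -19.8236] after turn [   0.7989 -243.8145  -19.8893]
rotvec deg [-0.0205  0.0092 42.098 ] q [ 1.1014  0.3324 -0.0647  1.4604  0.0216  1.3499 -0.0885]
```

send_rows --pt "20.5 -22.5 -2.5 0 0 0" --pt "20.5 -22.5 -2.5 0 0 0" --pt "20.5 -22.5 -2.5 0 0 0" --pt "20.5 -22.5 -2.5 0 0 0" --pt "20.5 -22.5 -2.5 0 0 0" --pt "20.5 -22.5 -2.5 0 0 0" --pt "20.5 -22.5 -2.5 0 0 0" --pt "20.5 -22.5 -2.5 0 0 0" --gripper 45 --force 50

```text
time: 0.97
tool_pos: [0.3404, -0.329, 0.2156]
tool_rot: [[0.902, 0.432, 0.0], [0.432, -0.902, -0.0], [-0.0, 0.0, -1.0]]
ft_force: [0.3, -1.4, 0.0]
finger_gap: 0.0433
```

send_rows --pt "0 0 0 0 0 7" --pt "0 0 0 0 0 7" --pt "0 0 0 0 0 7" --pt "0 0 0 0 0 7" --pt "0 0 0 0 0 7" --pt "0 0 0 0 0 7" --pt "0 0 0 0 0 0"

```text
time: 1.55
tool_pos: [0.3402, -0.3305, 0.2154]
tool_rot: [[0.958, -0.288, 0.0], [-0.288, -0.958, -0.0], [0.0, 0.0, -1.0]]
ft_force: [0.4, 0.1, -1.0]
finger_gap: 0.039
```

```bash
python3 go.py 0.673 0.008 0.18 -106.5
```

```text
pos [ 0.3402 -0.3305  0.2154] ydir -106.7463011655245 gap 38.964048275013404 t 1.55 F [ 0.3916  0.1037 -0.9622]
delta before turn mm [ 221.1975 -420.0134   35.3808] after turn [ 223.0058 -419.055    35.394 ]
rotvec deg [ 0.0059 -0.0078 -0.2463] q [ 0.9038 -0.     -0.2281  1.8021  0.      1.3393 -1.1874]
```

send_rows --pt "17 -32.3 2 0 0 0" --pt "17 -32.3 2 0 0 0" --pt "17 -32.3 2 0 0 0" --pt "17 -32.3 2 0 0 0" --pt "17 -32.3 2 0 0 0" --pt "17 -32.3 2 0 0 0" --pt "17 -32.3 2 0 0 0" --pt "17 -32.3 2 0 0 0" --pt "17 -32.3 2 0 0 0" --pt "17 -32.3 2 0 0 0"

```text
time: 2.38
tool_pos: [0.5955, -0.0674, 0.1953]
tool_rot: [[0.961, -0.278, 0.0], [-0.278, -0.961, -0.0], [0.0, 0.0, -1.0]]
ft_force: [0.6, -0.5, 0.8]
finger_gap: 0.039
```

send_rows --pt "17 -32.3 5 0 0 0" --pt "17 -32.3 5 0 0 0" --pt "17 -32.3 5 0 0 0" --pt "0 0 0 0 0 0"

```text
time: 2.72
tool_pos: [0.6723, 0.0176, 0.1775]
tool_rot: [[0.963, -0.271, -0.003], [-0.271, -0.963, 0.004], [-0.004, -0.004, -1.0]]
ft_force: [-0.8, 0.9, -0.1]
finger_gap: 0.0391
```

```bash
python3 go.py 0.673 0.008 0.075 -106.5; python3 - <<'E'
from h import *
im,K,T=cam("wrist"); cv2.imwrite("pics/w1.png",im[:,:,::-1])
for z in(.106,): print(proj([.673,.008,z],K,T),proj([.673+.03*.959,.008-.03*.284,z],K,T),proj([.673-.03*.959,.008+.03*.284,z],K,T))
E
```

```text
pos [0.6723 0.0176 0.1775] ydir -105.71957215676157 gap 39.05651655040442 t 2.7167 F [-0.8163  0.9133 -0.0674]
delta before turn mm [  3.6709   9.3749 102.4065] after turn [  3.4139   8.9572 102.4528]
rotvec deg [-0.2066  0.2136  0.7808] q [ 0.2702  0.4997 -0.524   1.3191  0.2413  1.388  -2.0894]
[331.7877 230.8844] [332.7946 191.7527] [330.847  267.4429]
```

View pics/w1.png

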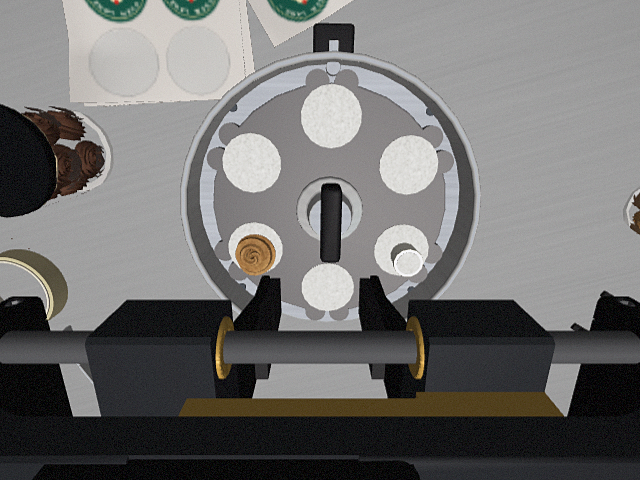

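send_rows --pt "5.5 9.5 5 -0.2 0.2 0.8" --pt "0 0 15 0 0 0" --pt "0 0 15 0 0 0" --pt "0 0 15 0 0 0" --pt "0 0 0 0 0 0"

```text
time: 3.18
tool_pos: [0.6716, -0.0043, 0.1274]
tool_rot: [[0.955, -0.297, -0.002], [-0.297, -0.955, -0.006], [0.0, 0.007, -1.0]]
ft_force: [-0.6, -0.3, -0.6]
finger_gap: 0.0395
```

```bash
python3 go.py 0.675 0.0075 0.075 -106.5; python3 - <<'E'
from h import *
im,K,T=cam("wrist"); cv2.imwrite("pics/w2.png",im[:,:,::-1])
E
```

```text
pos [ 0.6716 -0.0043  0.1274] ydir -107.28362425576225 gap 39.532356505848846 t 3.1833 F [-0.6051 -0.3484 -0.5926]
delta before turn mm [ -0.2459 -12.6745  52.3156] after turn [ -0.0616 -12.3347  52.3973]
rotvec deg [ 0.3741 -0.0144 -0.7836] q [ 0.2896  0.5253 -0.5042  1.3872  0.2607  1.2965 -2.101 ]
```

View pics/w2.png

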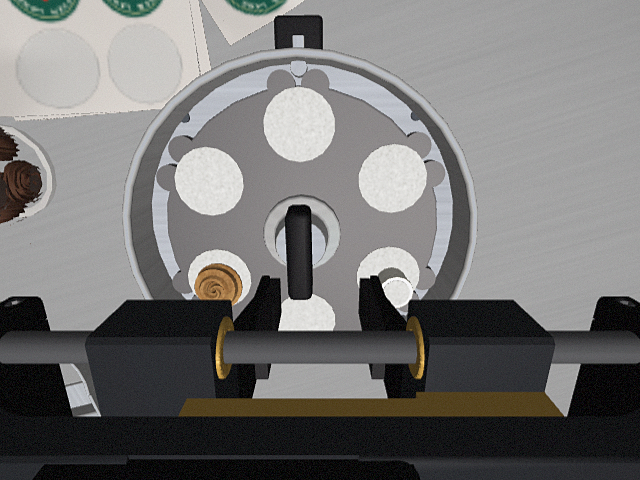

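send_rows --pt "0 -12 5 0.3 0 -0.8" --pt "0 0 0 0 0 0" --pt "0 0 0 0 0 0"

```text
time: 3.48
tool_pos: [0.6774, 0.0115, 0.1261]
tool_rot: [[0.96, -0.281, 0.005], [-0.281, -0.96, 0.001], [0.004, -0.003, -1.0]]
ft_force: [-0.3, 1.1, -0.1]
finger_gap: 0.0394
```

```bash
python3 go.py 0.675 0.0075 0.075 -106.5; python3 - <<'E'
from h import *
im,K,T=cam("wrist"); cv2.imwrite("pics/w3.png",im[:,:,::-1])
E
```

```text
pos [0.6774 0.0115 0.1261] ydir -106.30308695852669 gap 39.370404435287114 t 3.4833 F [-0.3081  1.1402 -0.1085]
delta before turn mm [-1.3859  4.672  51.108 ] after turn [-1.1425  4.5455 51.1255]
rotvec deg [-0.1466 -0.2551  0.1966] q [ 0.2735  0.5353 -0.5123  1.3778  0.2629  1.2908 -2.1052]
```

View pics/w3.png

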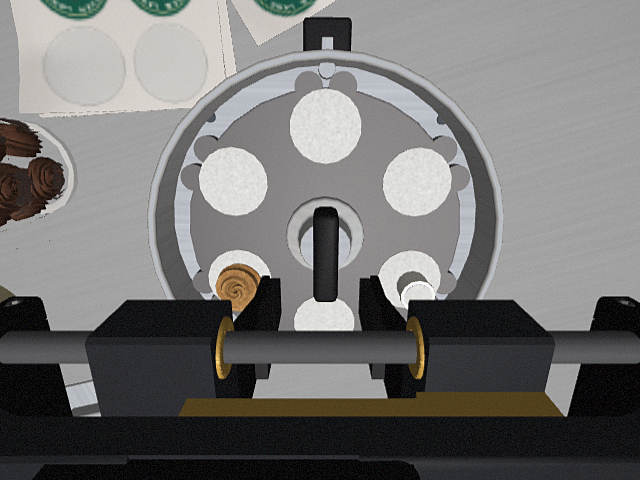

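send_rows --pt "0 0 8 0 0 0" --pt "0 0 8 0 0 0" --pt "0 0 4 0 0 0" --pt "0 0 0 0 0 0" --pt "0 0 0 0 0 0"

```text
time: 3.95
tool_pos: [0.6768, 0.0104, 0.1047]
tool_rot: [[0.959, -0.282, 0.003], [-0.282, -0.959, 0.001], [0.003, -0.001, -1.0]]
ft_force: [0.8, -0.0, 0.2]
finger_gap: 0.039
```

```bash
python3 go.py 0.675 0.0075 0.076 -106.5
```

```text
pos [0.6768 0.0104 0.1047] ydir -106.40252594458457 gap 38.9743328276077 t 3.95 F [ 0.796  -0.0477  0.1958]
delta before turn mm [-0.9858  3.3357 28.7251] after turn [-0.9038  3.2981 28.7322]
rotvec deg [-0.0781 -0.1522  0.0974] q [ 0.2732  0.5515 -0.5076  1.4007  0.2711  1.2557 -2.1115]
```

send_rows --pt "-1 3 8 0 0 0" --pt "0 0 8 0 0 0" --pt "0 0 8 0 0 0" --pt "0 0 4.5 0 0 0" --pt "0 0 0 0 0 0" --pt "0 0 0 0 0 0"

```text
time: 4.45
tool_pos: [0.6752, 0.008, 0.0764]
tool_rot: [[0.959, -0.282, 0.003], [-0.282, -0.959, 0.001], [0.003, -0.002, -1.0]]
ft_force: [0.2, -0.5, -0.2]
finger_gap: 0.0392
```

```bash
python3 go.py 0.675 0.0075 0.076 -106.5; python3 - <<'E'
from h import *
im,K,T=cam("wrist"); cv2.imwrite("pics/w4.png",im[:,:,::-1])
E
```

```text
pos [0.6752 0.008  0.0764] ydir -106.39335869172916 gap 39.151347526694835 t 4.45 F [ 0.2199 -0.4806 -0.1697]
delta before turn mm [-0.0514  0.5602  0.3825] after turn [-0.0493  0.5597  0.3835]
rotvec deg [-0.0909 -0.1659  0.1065] q [ 0.2755  0.5715 -0.5019  1.4338  0.2822  1.2046 -2.1164]
```

View pics/w4.png

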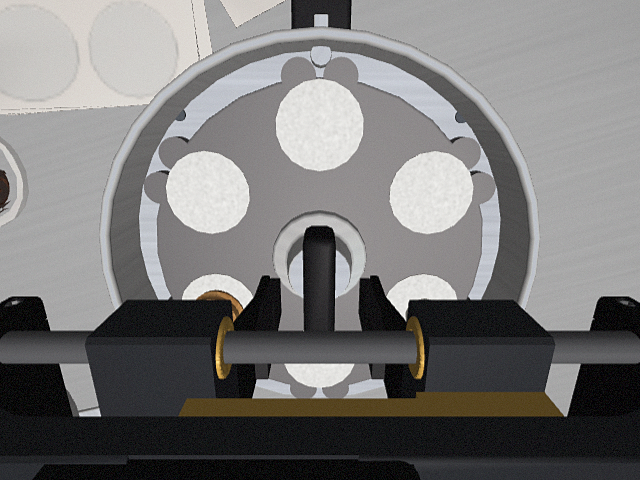

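The bar (column 319) lies midway between the fingers (265 and 372). I'll close on it.

send_rows --pt "0 0 0 0 0 0" --pt "0 0 0 0 0 0" --pt "0 0 0 0 0 0" --pt "0 0 0 0 0 0" --pt "0 0 0 0 0 0" --gripper 0 --force 50

```text
time: 4.92
tool_pos: [0.6756, 0.0083, 0.077]
tool_rot: [[0.959, -0.282, 0.004], [-0.282, -0.959, 0.001], [0.004, -0.002, -1.0]]
ft_force: [-1.2, -1.8, -0.4]
finger_gap: 0.0141
```

send_rows --pt "0 0 0 0 0 -3" --pt "0 0 0 0 0 -6" --pt "0 0 0 0 0 -6" --pt "0 0 0 0 0 -6" --pt "0 0 0 0 0 -6"

```text
time: 5.33
tool_pos: [0.6757, 0.0083, 0.077]
tool_rot: [[0.982, 0.189, 0.005], [0.189, -0.982, 0.001], [0.005, -0.0, -1.0]]
ft_force: [1.7, 1.9, 0.0]
finger_gap: 0.0135
```

```bash
python3 go.py 0.675 0.0075 0.076 -46.5
```

```text
pos [0.6757 0.0083 0.077 ] ydir -79.09604576458251 gap 13.54273937009871 t 5.3333 F [1.6613 1.8569 0.0155]
delta before turn mm [-0.8113  0.6815  1.0412] after turn [-1.0465  0.1396  1.045 ]
rotvec deg [  0.0693  -0.2608 -32.596 ] q [ 0.3334  0.5908 -0.5895  1.4297  0.3361  1.2176 -1.6728]
```

send_rows --pt "0 0 0 0 0 -6" --pt "0 0 0 0 0 -6" --pt "0 0 0 0 0 -6" --pt "0 0 0 0 0 -6" --pt "0 0 0 0 0 -6" --pt "0 0 0 0 0 -2.6" --pt "0 0 0 0 0 0" --pt "0 0 0 0 0 0" --pt "0 0 0 0 0 0"

```text
time: 6.08
tool_pos: [0.6756, 0.0083, 0.077]
tool_rot: [[0.73, 0.683, 0.005], [0.683, -0.73, 0.001], [0.004, 0.002, -1.0]]
ft_force: [1.2, 1.3, 1.2]
finger_gap: 0.0138
```

```bash
python3 go.py 0.675 0.0075 0.076 -46.5; python3 - <<'E'
from h import *
im,K,T=cam("wrist"); cv2.imwrite("pics/w5.png",im[:,:,::-1])
im,K,T=cam("scene");b=im[:,:,::-1]
cv2.imwrite("pics/s5.png",cv2.resize(b[145:305,170:350],None,fx=3.5,fy=3.5,interpolation=cv2.INTER_CUBIC))
E
```

```text
pos [0.6756 0.0083 0.077 ] ydir -46.896970521963375 gap 13.781914810362695 t 6.0833 F [1.2241 1.2594 1.2023]
delta before turn mm [-1.0028  0.1353  1.0149] after turn [-0.9997  0.1307  1.0186]
rotvec deg [ 0.1353 -0.2269 -0.3967] q [ 0.3997  0.6191 -0.6929  1.4256  0.4031  1.2363 -1.1505]
```

View pics/w5.png

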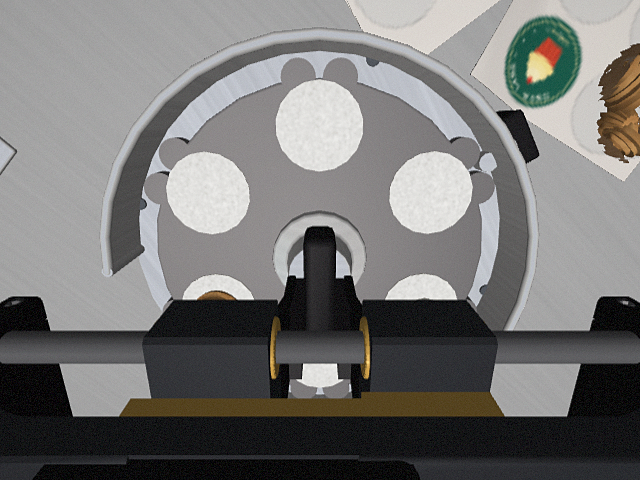

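View pics/s5.png

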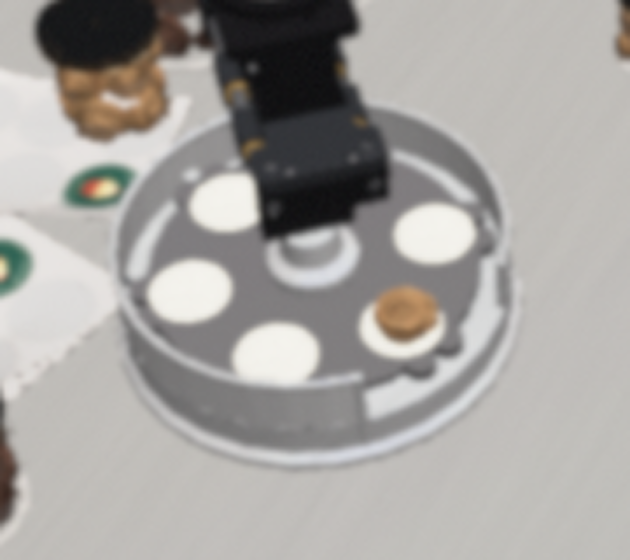

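send_rows --pt "0 0 0 0 0 0" --pt "0 0 0 0 0 0" --pt "0 0 0 0 0 0" --pt "0 0 0 0 0 0" --gripper 45

```text
time: 6.52
tool_pos: [0.6751, 0.0075, 0.0766]
tool_rot: [[0.729, 0.684, 0.003], [0.684, -0.729, -0.0], [0.002, 0.002, -1.0]]
ft_force: [0.2, -0.7, -0.8]
finger_gap: 0.0326
```

send_rows --pt "0 0 -10 0 0 0" --pt "0 0 -20 0 0 0" --pt "0 0 -30 0 0 0" --pt "0 0 -35 0 0 0" --pt "0 0 -20 0 0 0" --pt "0 0 0 0 0 0"

```text
time: 7.02
tool_pos: [0.6771, 0.0085, 0.1983]
tool_rot: [[0.729, 0.684, 0.012], [0.684, -0.729, 0.001], [0.009, 0.007, -1.0]]
ft_force: [0.6, -0.4, 0.0]
finger_gap: 0.0388
```

```bash
python3 go.py 0.487 0.2765 0.19 -88.3
```

```text
pos [0.6771 0.0085 0.1983] ydir -46.81814290210945 gap 38.83447338623722 t 7.0167 F [ 0.5799 -0.4096  0.0166]
delta before turn mm [  44.7629 -325.5892    6.3103] after turn [-182.053  -273.5687    8.2915]
rotvec deg [ 0.2111 -0.6594 41.4833] q [ 0.4038  0.5332 -0.7243  1.2833  0.3487  1.438  -1.1083]
```

send_rows --pt "4.5 -32.5 0 0 0 0" --pt "4.5 -32.5 0 0 0 0" --pt "4.5 -32.5 0 0 0 0" --pt "4.5 -32.5 0 0 0 0" --pt "4.5 -32.5 0 0 0 0" --pt "4.5 -32.5 0 0 0 0" --pt "4.5 -32.5 0 0 0 0" --pt "4.5 -32.5 0 0 0 0" --pt "4.5 -32.5 0 0 0 0" --pt "4.5 -32.5 0 0 0 0" --gripper 80

```text
time: 7.85
tool_pos: [0.4841, 0.2764, 0.1914]
tool_rot: [[0.729, 0.684, 0.004], [0.684, -0.729, -0.0], [0.003, 0.003, -1.0]]
ft_force: [1.2, -0.2, 0.6]
finger_gap: 0.069
```

send_rows --pt "0 0 0 0 0 6.9" --pt "0 0 0 0 0 6.9" --pt "0 0 0 0 0 6.9" --pt "0 0 0 0 0 6.9" --pt "0 0 0 0 0 6.9" --pt "0 0 0 0 0 6.9" --pt "0 0 0 0 0 0" --pt "0 0 0 0 0 0" --pt "0 0 0 0 0 0"

```text
time: 8.6
tool_pos: [0.4852, 0.2756, 0.1913]
tool_rot: [[0.999, 0.036, 0.004], [0.036, -0.999, 0.0], [0.004, -0.0, -1.0]]
ft_force: [-0.4, 0.0, -0.5]
finger_gap: 0.0698
```

```bash
python3 go.py 0.487 0.2765 0.1 -88.3;  python3 - <<'E'
from h import *
im,K,T=cam("wrist"); cv2.imwrite("pics/w6.png",im[:,:,::-1]); np.savez("w6.npz",im=im,K=K,T=T)
im,K,T=cam("top");cv2.imwrite("pics/t6.png",im[:,:,::-1])
E
```

```text
pos [0.4852 0.2756 0.1913] ydir -87.96075562542507 gap 69.79453881136993 t 8.6 F [-0.4213  0.0116 -0.473 ]
delta before turn mm [ 1.4926 -0.8175 91.2644] after turn [ 1.8401 -0.8582 91.2577]
rotvec deg [-0.0194 -0.2213  0.3392] q [ 0.0691  0.2728 -0.7873  1.6181  0.2     1.3299 -2.2823]
```

View pics/w6.png

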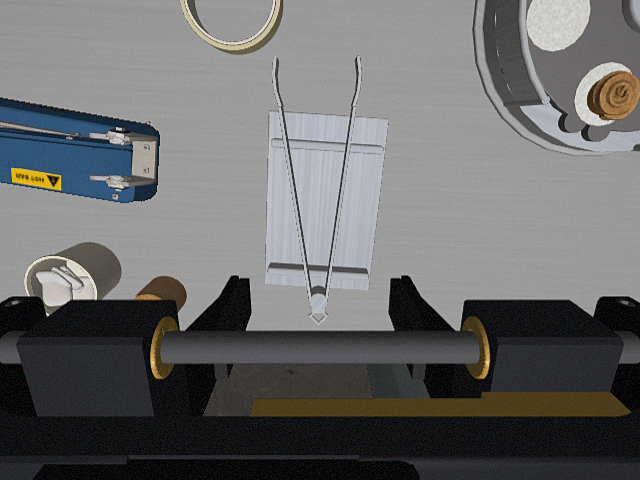

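View pics/t6.png

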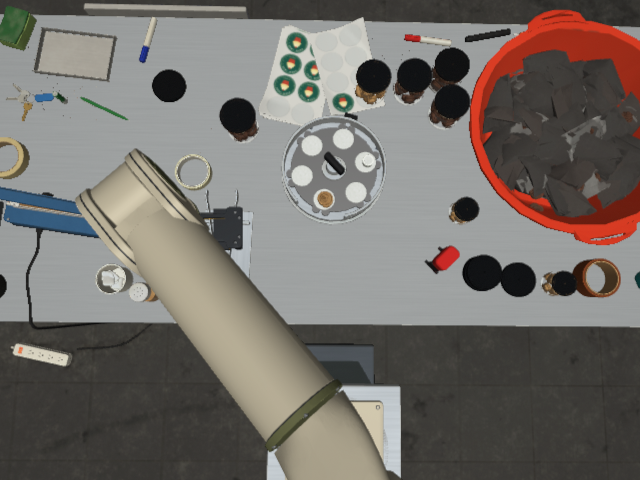

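```bash
python3 - <<'E'
from h import *
d=np.load("w6.npz");K,T=d["K"],d["T"]
r=lambda u,v,z:ray((u,v),K,T,z)[:2]
a=r(276,57,.044);b=r(359,57,.044);m=(a+b)/2;t=r(318,323,.035)
print(a,b,m,t,np.linalg.norm(m-t),"axis",np.degrees(np.arctan2(*(m-t)[::-1])))
u=(m-t)/np.linalg.norm(m-t); print("grip from tip",m-u*.135,"from tail",t+u*.135)
print("arms near y", [r(*p,.044) for p in((294,208),(338,208))])
im,K,T=cam("top")
hsv=cv2.cvtColor(im,cv2.COLOR_RGB2HSV)[110:230,270:400]
mk=cv2.inRange(hsv,(8,100,60),(22,255,255));mk=cv2.morphologyEx(mk,cv2.MORPH_OPEN,np.ones((2,2)));
n,l,s,c=cv2.connectedComponentsWithStats(mk)
for i in range(1,n):
    if s[i,4]>60: print("biscuit top",ray(c[i]+[270,110],K,T,.060),s[i])
cf=np.array([.6735,.0075])+.08*np.array([-np.cos(np.radians(16.5)),np.sin(np.radians(16.5))]);print("front",cf)
E
```

```text
[0.6186 0.3171] [0.6211 0.2468] [0.6198 0.282 ] [0.3577 0.2725] 0.26231505655297743 axis 2.0720866058305836
grip from tip [0.4849 0.2771] from tail [0.4926 0.2774]
arms near y [array([0.4878, 0.3   ]), array([0.4893, 0.2578])]
biscuit top [0.5936 0.0269 0.06  ] [ 49  83  14  15 172]
front [0.5968 0.0302]
```

send_rows --pt "2 -2 10 0 -0.2 0" --pt "0 0 20 0 0 0" --pt "0 0 25 0 0 0" --pt "0 0 25 0 0 0" --pt "0 0 20 0 0 0" --pt "0 0 10 0 0 0" --pt "0 0 0 0 0 0" --pt "0 0 0 0 0 0" --pt "0 0 0 0 0 0"

```text
time: 9.5
tool_pos: [0.488, 0.2783, 0.0824]
tool_rot: [[0.999, 0.032, 0.002], [0.032, -0.999, 0.001], [0.002, -0.001, -1.0]]
ft_force: [-0.3, -0.3, 1.3]
finger_gap: 0.0696
```

```bash
python3 go.py 0.487 0.2775 0.017 -88;  python3 - <<'E'
from h import *
im,K,T=cam("wrist"); cv2.imwrite("pics/w7.png",im[:,:,::-1])
E
```

```text
pos [0.488  0.2783 0.0824] ydir -88.18382214200447 gap 69.63789031170535 t 9.5 F [-0.311  -0.3109  1.2733]
delta before turn mm [-1.1079  0.8723 65.4239] after turn [-0.9894  0.7819 65.4269]
rotvec deg [-0.0762 -0.1061 -0.1839] q [ 0.0304  0.3832 -0.7562  1.7372  0.2873  1.133  -2.3515]
```

View pics/w7.png

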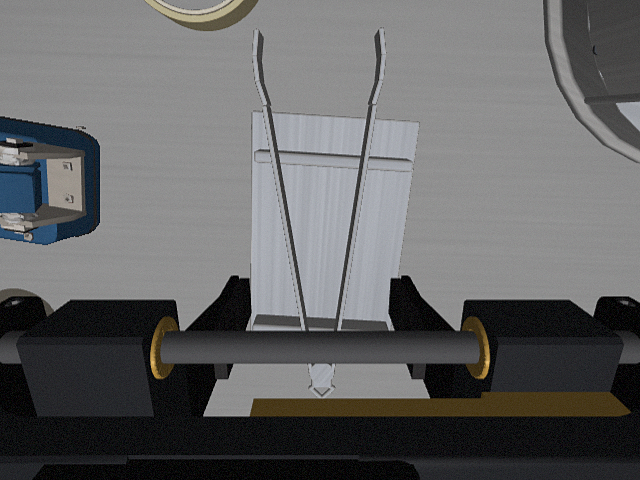

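send_rows --pt "-1 0.5 10 0 0 0" --pt "0 0 15 0 0 0" --pt "0 0 15 0 0 0" --pt "0 0 15 0 0 0" --pt "0 0 8 0 0 0" --pt "0 0 2 0 0 0" --pt "0 0 0 0 0 0" --pt "0 0 0 0 0 0"

```text
time: 10.22
tool_pos: [0.4867, 0.2776, 0.017]
tool_rot: [[1.0, 0.032, 0.001], [0.032, -1.0, 0.001], [0.001, -0.001, -1.0]]
ft_force: [-0.2, -0.2, 0.9]
finger_gap: 0.0695
```

```bash
python3 go.py 0.487 0.2775 0.016 -88
```

```text
pos [0.4867 0.2776 0.017 ] ydir -88.19052125750247 gap 69.54137692099957 t 10.2167 F [-0.1771 -0.2147  0.8937]
delta before turn mm [0.2661 0.1244 0.9536] after turn [0.267  0.1243 0.9534]
rotvec deg [-0.057  -0.0743 -0.1906] q [-0.0019  0.462  -0.7224  1.7938  0.3537  1.0175 -2.4001]
```

send_rows --pt "0 0 0 0 0 0" --pt "0 0 0 0 0 0" --pt "0 0 0 0 0 0" --pt "0 0 0 0 0 0" --pt "0 0 0 0 0 0" --pt "0 0 0 0 0 0" --gripper 45 --force 30

```text
time: 10.72
tool_pos: [0.4864, 0.2772, 0.0163]
tool_rot: [[1.0, 0.031, 0.001], [0.031, -1.0, 0.001], [0.001, -0.001, -1.0]]
ft_force: [0.6, -0.0, 0.2]
finger_gap: 0.0415
```

```bash
python3 go.py 0.487 0.2775 0.016 -88;  python3 - <<'E'
from h import *
im,K,T=cam("wrist"); cv2.imwrite("pics/w8.png",im[:,:,::-1])
E
```

```text
pos [0.4864 0.2772 0.0163] ydir -88.19903752263403 gap 41.50706903175424 t 10.7167 F [ 0.565  -0.0335  0.2083]
delta before turn mm [ 0.6019 -0.2503  0.3352] after turn [ 0.6029 -0.2483  0.3347]
rotvec deg [-0.0297 -0.033  -0.199 ] q [-0.0019  0.4625 -0.722   1.7945  0.3539  1.0172 -2.4003]
```

View pics/w8.png

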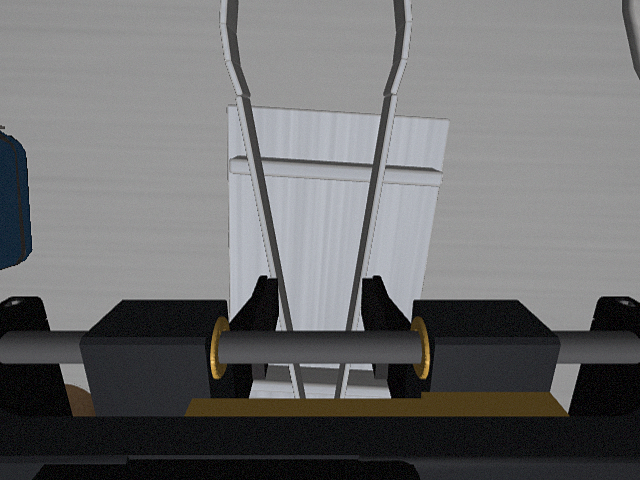

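send_rows --pt "0 0 -2 0 0 0" --pt "0 0 -6 0 0 0" --pt "0 0 -10 0 0 0" --pt "0 0 -15 0 0 0" --pt "0 0 -15 0 0 0" --pt "0 0 -10 0 0 0" --pt "0 0 -6 0 0 0" --pt "0 0 0 0 0 0" --pt "0 0 0 0 0 0"

```text
time: 11.52
tool_pos: [0.4864, 0.2771, 0.0803]
tool_rot: [[1.0, 0.031, 0.001], [0.031, -1.0, 0.0], [0.001, -0.0, -1.0]]
ft_force: [0.0, -0.5, 0.0]
finger_gap: 0.0391
```

```bash
python3 go.py 0.487 0.2775 0.1 -88;  python3 - <<'E'
from h import *
im,K,T=cam("scene"); cv2.imwrite("pics/s9.png",cv2.resize(im[150:400,150:400,::-1],None,fx=2.4,fy=2.4,interpolation=cv2.INTER_CUBIC))
E
```

```text
pos [0.4864 0.2771 0.0803] ydir -88.20972340902992 gap 39.07365876456868 t 11.5167 F [ 0.0406 -0.4805  0.048 ]
delta before turn mm [  0.6456  -0.4125 -19.7449] after turn [  0.6324  -0.4027 -19.7455]
rotvec deg [-0.0216 -0.0427 -0.2097] q [ 0.0318  0.3827 -0.7565  1.743   0.2876  1.1294 -2.3524]
```

View pics/s9.png

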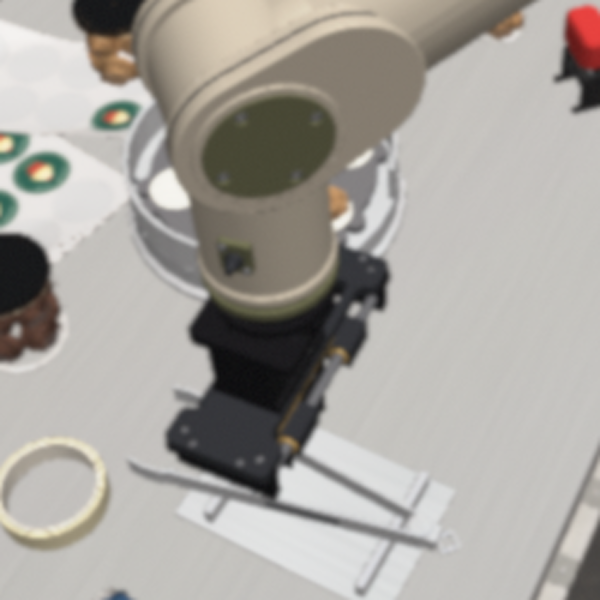

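```bash
 python3 - <<'E'
from h import *
im,K,T=cam("wrist"); cv2.imwrite("pics/w10.png",im[:,:,::-1])
im,K,T=cam("scene"); cv2.imwrite("pics/s10.png",cv2.resize(im[300:400,190:350,::-1],None,fx=5,fy=5,interpolation=cv2.INTER_CUBIC))
E
python3 go.py .4 .2 .1 -88
```

```text
pos [0.4859 0.2769 0.0794] ydir -88.19998156964276 gap 38.992717761616035 t 11.6667 F [-0.3188  0.5728 -0.0266]
delta before turn mm [-88.2714  74.1292 -20.4926] after turn [-88.514   73.8197 -20.5633]
rotvec deg [ 0.0026  0.0436 -0.2   ] q [ 0.0316  0.3837 -0.7562  1.7437  0.2876  1.1293 -2.3524]
```

View pics/w10.png

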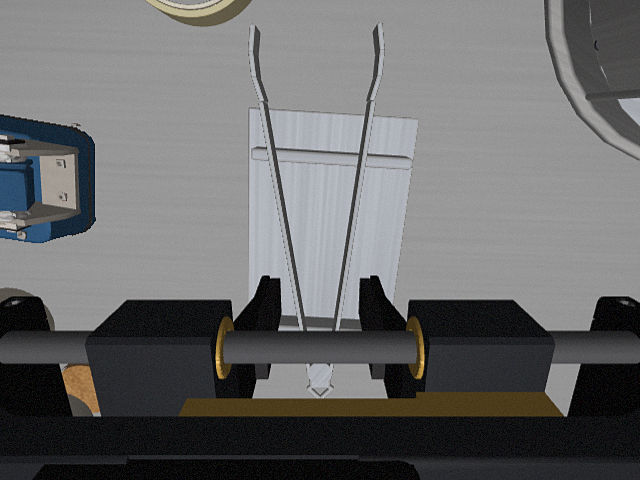

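View pics/s10.png

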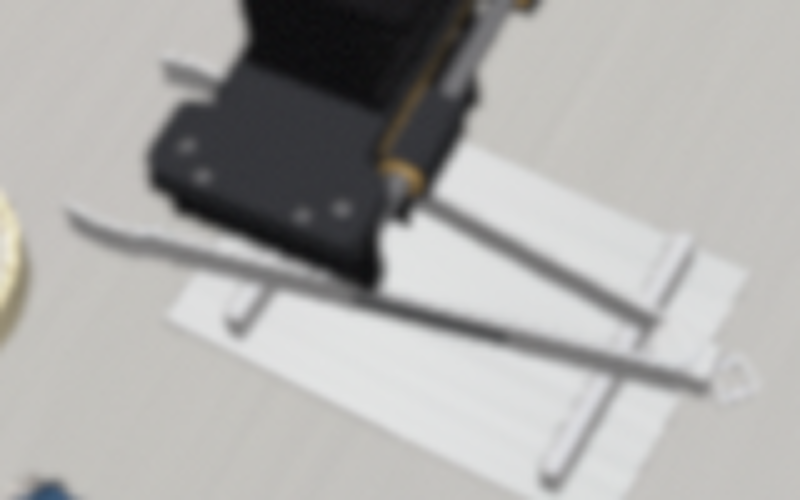

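send_rows --pt "0 0 0 0 0 0" --pt "0 0 0 0 0 0" --pt "0 0 0 0 0 0" --pt "0 0 8 0 0 0" --pt "0 0 15 0 0 0" --pt "0 0 15 0 0 0" --pt "0 -0.5 15 0 0 0" --pt "0 0 8 0 0 0" --pt "0 0 3 0 0 0" --pt "0 0 0 0 0 0" --gripper 80

```text
time: 12.5
tool_pos: [0.4859, 0.2776, 0.0155]
tool_rot: [[0.999, 0.032, -0.001], [0.032, -0.999, 0.0], [-0.001, -0.0, -1.0]]
ft_force: [0.3, 0.3, 0.2]
finger_gap: 0.0693
```

send_rows --pt "0 0 0 0 0 0" --pt "0 0 0 0 0 0" --pt "0 0 0 0 0 0" --pt "0 0 0 0 0 0" --pt "0 0 0 0 0 0" --pt "0 0 0 0 0 0" --gripper 45

```text
time: 13.0
tool_pos: [0.4865, 0.2777, 0.0165]
tool_rot: [[1.0, 0.031, 0.001], [0.031, -1.0, 0.001], [0.001, -0.001, -1.0]]
ft_force: [0.1, -0.0, 0.1]
finger_gap: 0.0416
```

send_rows --pt "0 0 0 0 0 0" --pt "0 0 0 0 0 0" --pt "0 0 0 0 0 0"

```text
time: 13.25
tool_pos: [0.4863, 0.2777, 0.0162]
tool_rot: [[1.0, 0.031, 0.0], [0.031, -1.0, 0.0], [0.0, -0.0, -1.0]]
ft_force: [0.3, 0.8, -0.1]
finger_gap: 0.0392
```

send_rows --pt "0 0 0 0 0 0" --pt "0 0 0 0 0 0" --pt "0 0 0 0 0 0" --gripper 44

```text
time: 13.5
tool_pos: [0.4863, 0.2777, 0.0162]
tool_rot: [[1.0, 0.031, 0.0], [0.031, -1.0, 0.0], [0.0, -0.0, -1.0]]
ft_force: [0.1, -1.1, 0.2]
finger_gap: 0.0384
```

```bash
 python3 - <<'E'
from h import *
im,K,T=cam("wrist"); cv2.imwrite("pics/w11.png",im[:,:,::-1]);np.savez("w11.npz",K=K,T=T)
for p in [(228,14),(404,14)]: print(ray(p,K,T,.044))
E
python3 go.py .4 .2 .1 -88
```

```text
[0.6088 0.3176 0.044 ]
[0.611  0.2485 0.044 ]
pos [0.4863 0.2777 0.0162] ydir -88.19978111116112 gap 38.21893102595243 t 13.55 F [ 1.6802 -0.177  -0.7054]
delta before turn mm [-88.6898  74.938  -83.8349] after turn [-88.9848  74.6669 -83.7643]
rotvec deg [-0.0264 -0.0233 -0.1998] q [-0.0025  0.4634 -0.7225  1.794   0.3546  1.0175 -2.4016]
```

View pics/w11.png

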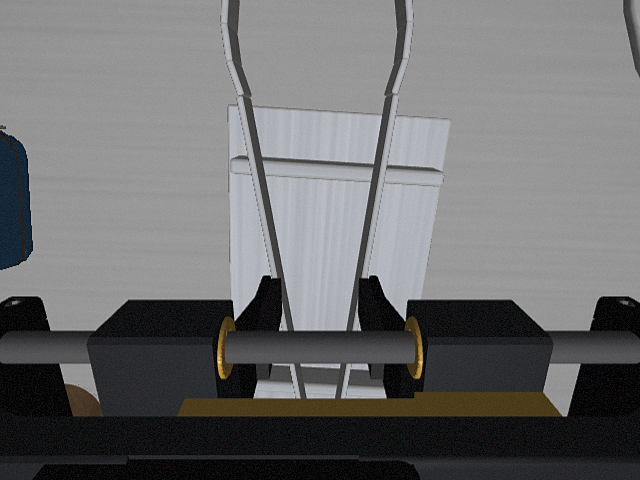

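send_rows --pt "0 0 0 0 0 0" --pt "0 0 0 0 0 0" --pt "0 0 0 0 0 0" --pt "0 0 0 0 0 0" --gripper 40

```text
time: 13.88
tool_pos: [0.4863, 0.2777, 0.0162]
tool_rot: [[1.0, 0.031, 0.0], [0.031, -1.0, 0.0], [0.0, -0.0, -1.0]]
ft_force: [0.1, 0.9, 0.5]
finger_gap: 0.0349
```

```bash
 python3 - <<'E'
from h import *
im,K,T=cam("wrist"); cv2.imwrite("pics/w12.png",im[:,:,::-1]);np.savez("w12.npz",K=K,T=T)
E
python3 go.py .4 .2 .1 -88
```

```text
pos [0.4863 0.2777 0.0162] ydir -88.2011269964594 gap 34.87144238343062 t 13.9333 F [ 0.421  -0.0183  0.1756]
delta before turn mm [-88.6971  74.898  -83.8404] after turn [-88.9945  74.6208 -83.7723]
rotvec deg [-0.0237 -0.0239 -0.2011] q [-0.0024  0.4634 -0.7225  1.794   0.3547  1.0175 -2.4016]
```

View pics/w12.png

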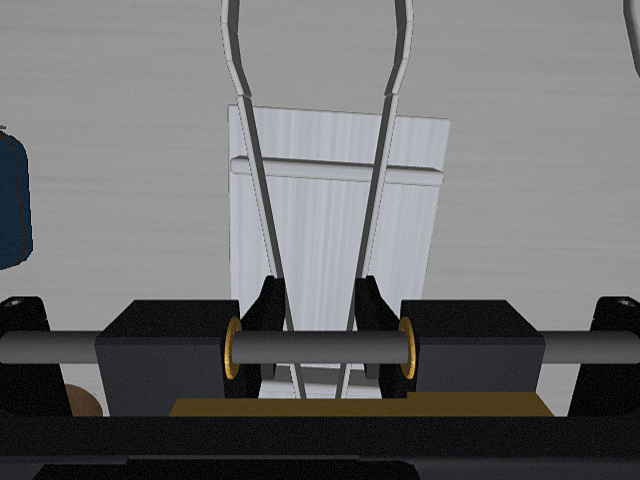

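```bash
 python3 - <<'E'
from h import *
d=np.load("w12.npz");K,T=d["K"],d["T"]
for p in [(.4863,.2777,.044),(.4863,.2977,.044),(.4863,.2577,.044),(.4863,.2977,.016),(.62,.28,.044),(.4863,.2952,.08)]: print(p,proj(p,K,T))
for p in [(223,0),(408,0),(240,95),(393,95),(295,380),(347,380),(275,277),(363,277)]: print(p,ray(p,K,T,.044))
E
```

```text
(0.4863, 0.2777, 0.044) [319.6177 297.1381]
(0.4863, 0.2977, 0.044) [279.3867 296.0071]
(0.4863, 0.2577, 0.044) [359.7527 298.2664]
(0.4863, 0.2977, 0.016) [284.552  272.9674]
(0.62, 0.28, 0.044) [324.7212 -15.6695]
(0.4863, 0.2952, 0.08) [276.174  338.2947]
(223, 0) [0.6135 0.3193 0.044 ]
(408, 0) [0.6158 0.2475 0.044 ]
(240, 95) [0.5792 0.3139 0.044 ]
(393, 95) [0.5812 0.25   0.044 ]
(295, 380) [0.4361 0.2894 0.044 ]
(347, 380) [0.437  0.2613 0.044 ]
(275, 277) [0.4966 0.2998 0.044 ]
(363, 277) [0.4979 0.2569 0.044 ]
```

```bash
 python3 - <<'E'
import cv2,numpy as np
a=cv2.imread("pics/w8.png")[225:400,220:420];b=cv2.imread("pics/w12.png")[225:400,220:420]
cv2.imwrite("pics/z12.png",np.hstack([cv2.resize(x,None,fx=2,fy=3,interpolation=cv2.INTER_CUBIC) for x in(a,b)]))
E
```

```text
(no output)
```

View pics/z12.png

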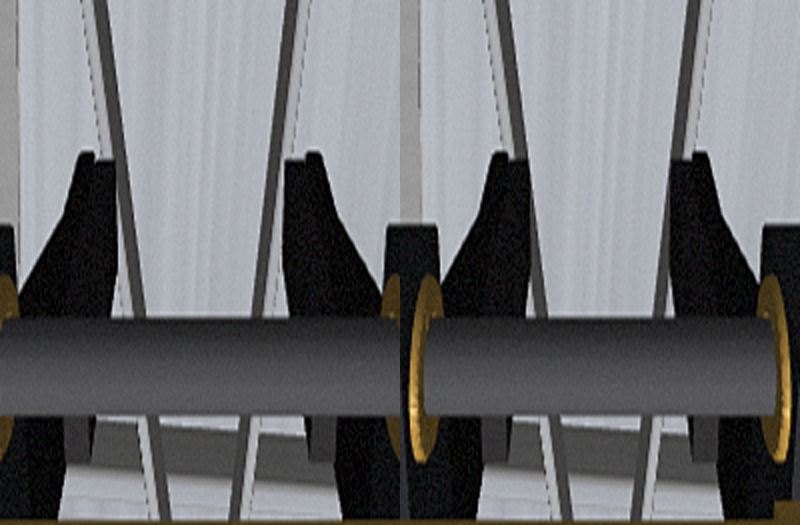

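```bash
 python3 - <<'E'
from h import *
d=np.load("w12.npz");K,T=d["K"],d["T"]
s=bot.sense();R=np.array(s["tool_rot"]);p=np.array(s["tool_pos"])
for x in(0,.0095):
  for z in (0,-.01,-.02,-.03):
    print(x,z,[proj(p+R@np.array([x,y,z]),K,T) for y in(-.0174,.0174)])
for q in [(275,277),(363,277)]: print(ray(q,K,T,.032),ray(q,K,T,.022))
E
```

```text
0 0 [array([289.1171, 274.0891]), array([350.0668, 274.0764])]
0 -0.01 [array([287.6632, 281.6606]), array([351.5758, 281.6452])]
0 -0.02 [array([286.0607, 290.0059]), array([353.2391, 289.9874])]
0 -0.03 [array([284.2857, 299.2501]), array([355.0814, 299.2278])]
0.0095 0 [array([288.6878, 258.5946]), array([350.5109, 258.5857])]
0.0095 -0.01 [array([287.1908, 265.5153]), array([352.0646, 265.5041])]
0.0095 -0.02 [array([285.5385, 273.1545]), array([353.7795, 273.1405])]
0.0095 -0.03 [array([283.7052, 281.6303]), array([355.6822, 281.613 ])]
[0.491  0.3013 0.032 ] [0.4864 0.3024 0.022 ]
[0.4925 0.2551 0.032 ] [0.4879 0.2536 0.022 ]
```

send_rows --pt "0 0 0 0 0 0" --pt "0 0 0 0 0 0" --pt "0 0 0 0 0 0" --pt "0 0 0 0 0 0" --pt "0 0 2 0 0 0" --pt "0 0 2 0 0 0" --pt "0 0 0 0 0 0" --pt "0 0 0 0 0 0" --gripper 66

```text
time: 14.6
tool_pos: [0.4862, 0.2777, 0.012]
tool_rot: [[1.0, 0.031, 0.0], [0.031, -1.0, 0.0], [0.0, -0.0, -1.0]]
ft_force: [0.4, 0.1, 0.3]
finger_gap: 0.0571
```

```bash
 python3 - <<'E'
from h import *
im,K,T=cam("wrist"); cv2.imwrite("pics/w13.png",cv2.resize(im[200:420,180:460,::-1],None,fx=2.7,fy=2.7,interpolation=cv2.INTER_CUBIC))
im,K,T=cam("scene"); cv2.imwrite("pics/s13.png",cv2.resize(im[280:420,190:350,::-1],None,fx=4.2,fy=4.2,interpolation=cv2.INTER_CUBIC))
s=bot.sense();R=np.array(s["tool_rot"]);p=np.array(s["tool_pos"])
for z in (0,-.024):print([proj(p+R@np.array([0.0,y,z]),K,T) for y in(-.029,.029)])
E
python3 go.py .4 .2 .1 -88
```

```text
[array([269.6866, 368.3593]), array([283.5722, 343.2488])]
[array([268.5918, 362.1251]), array([282.7535, 336.7838])]
pos [0.4863 0.2778 0.0122] ydir -88.1971407892074 gap 57.43374331206925 t 14.7 F [-1.0547 -0.6424  0.0686]
delta before turn mm [-88.6878  74.9607 -87.8516] after turn [-88.9772  74.6967 -87.7839]
rotvec deg [-0.0272 -0.0208 -0.1971] q [-0.0049  0.4688 -0.7199  1.7966  0.3591  1.0107 -2.4048]
```

View pics/w13.png

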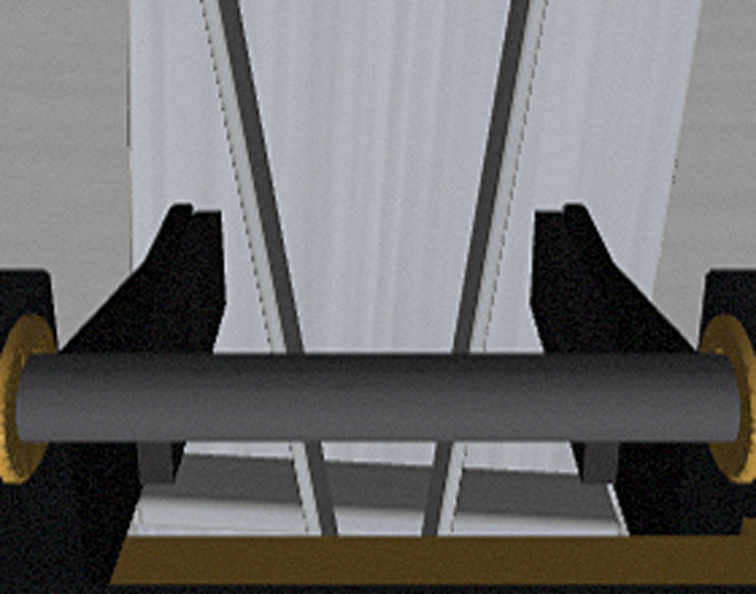

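View pics/s13.png

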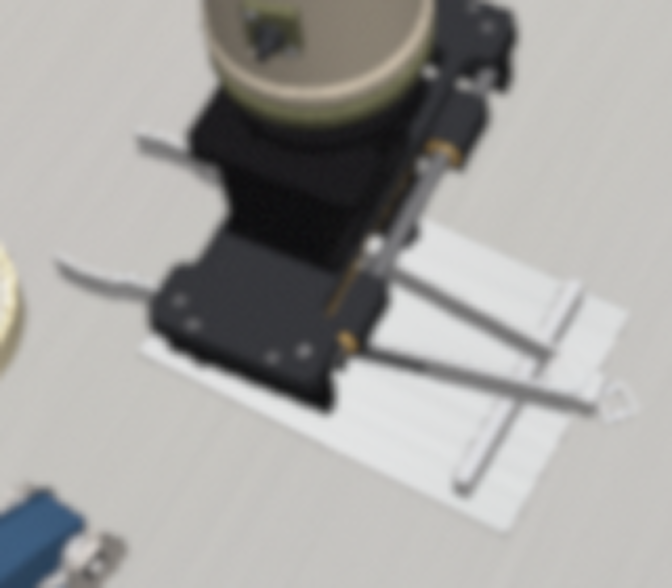

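send_rows --pt "0 0 2 0 0 0" --pt "0 0 2 0 0 0" --pt "0 0 2 0 0 0" --pt "0 0 0 0 0 0"

```text
time: 15.03
tool_pos: [0.4861, 0.2775, 0.0057]
tool_rot: [[1.0, 0.031, -0.0], [0.031, -1.0, 0.0], [-0.0, -0.0, -1.0]]
ft_force: [1.0, 0.5, -0.4]
finger_gap: 0.0576
```

send_rows --pt "0 0 1.5 0 0 0" --pt "0 0 1.5 0 0 0" --pt "0 0 0 0 0 0"

```text
time: 15.28
tool_pos: [0.4862, 0.2776, 0.0029]
tool_rot: [[1.0, 0.031, 0.0], [0.031, -1.0, 0.0], [0.0, -0.0, -1.0]]
ft_force: [0.2, -0.3, -0.1]
finger_gap: 0.0573
```

```bash
 python3 - <<'E'
from h import *
im,K,T=cam("wrist"); cv2.imwrite("pics/w14.png",im[:,:,::-1])
E
python3 go.py .4 .2 .1 -88
```

```text
pos [0.4862 0.2777 0.0031] ydir -88.199501519326 gap 57.19318641258368 t 15.3333 F [-0.5644 -0.3616  0.2576]
delta before turn mm [-88.6206  74.8757 -96.9676] after turn [-88.8961  74.6015 -96.9267]
rotvec deg [-0.0206 -0.009  -0.1995] q [-0.0104  0.4812 -0.7138  1.8024  0.3694  0.9952 -2.4121]
```

View pics/w14.png

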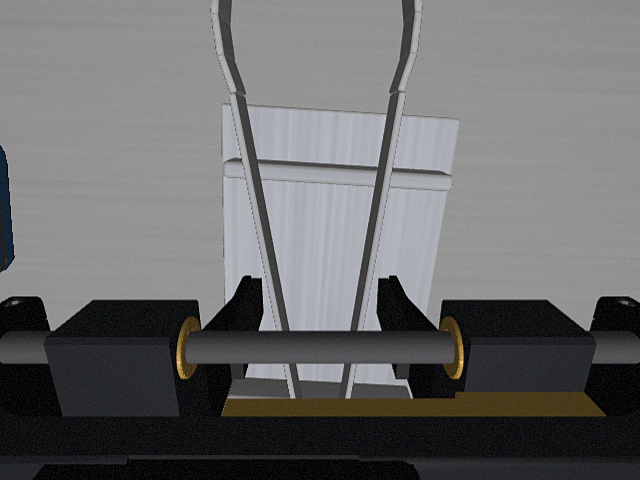

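send_rows --pt "0 0 2 0 0 0" --pt "0 0 2 0 0 0" --pt "0 0 2 0 0 0" --pt "0 0 0 0 0 0"

```text
time: 15.67
tool_pos: [0.4861, 0.2775, -0.0033]
tool_rot: [[1.0, 0.031, -0.0], [0.031, -1.0, 0.0], [-0.0, -0.0, -1.0]]
ft_force: [-0.6, -0.1, -0.6]
finger_gap: 0.0569
```

send_rows --pt "0 0 2 0 0 0" --pt "0 0 2 0 0 0" --pt "0 0 0 0 0 0" --pt "0 0 0 0 0 0"

```text
time: 16.0
tool_pos: [0.4862, 0.2777, -0.0069]
tool_rot: [[1.0, 0.031, 0.0], [0.031, -1.0, 0.0], [0.0, -0.0, -1.0]]
ft_force: [-0.6, -0.1, -0.1]
finger_gap: 0.0576
```

send_rows --pt "0 0 0 0 0 0" --pt "0 0 0 0 0 0" --pt "0 0 0 0 0 0" --pt "0 0 0 0 0 0" --pt "0 0 0 0 0 0" --pt "0 0 0 0 0 0" --gripper 46

```text
time: 16.5
tool_pos: [0.4864, 0.2778, -0.0067]
tool_rot: [[1.0, 0.031, 0.001], [0.031, -1.0, 0.001], [0.001, -0.001, -1.0]]
ft_force: [-0.3, 0.1, 0.0]
finger_gap: 0.0405
```

```bash
 python3 - <<'E'
from h import *
im,K,T=cam("wrist"); cv2.imwrite("pics/w15.png",im[:,:,::-1])
E
python3 go.py .4 .2 .1 -88
```

```text
pos [ 0.4864  0.2778 -0.0067] ydir -88.20167956667977 gap 40.61399443138376 t 16.55 F [-0.7752 -0.5238  1.7188]
delta before turn mm [ -88.7703   74.972  -106.7659] after turn [ -89.1006   74.7178 -106.6689]
rotvec deg [-0.0316 -0.0359 -0.2017] q [-0.0166  0.4948 -0.7069  1.808   0.3809  0.9782 -2.4204]
```

View pics/w15.png

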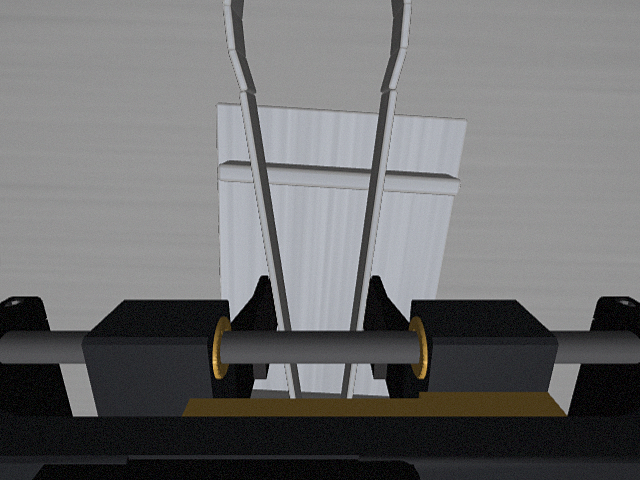

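send_rows --pt "0 0 -2 0 0 0" --pt "0 0 -5 0 0 0" --pt "0 0 -8 0 0 0" --pt "0 0 -12 0 0 0" --pt "0 0 -15 0 0 0" --pt "0 0 -15 0 0 0" --pt "0 0 -8 0 0 0" --pt "0 0 -3 0 0 0" --pt "0 0 0 0 0 0" --pt "0 0 0 0 0 0"

```text
time: 17.38
tool_pos: [0.4862, 0.2774, 0.0609]
tool_rot: [[1.0, 0.031, 0.0], [0.031, -1.0, 0.0], [0.0, -0.0, -1.0]]
ft_force: [-0.5, 0.2, -0.6]
finger_gap: 0.0405
```

```bash
 python3 - <<'E'
from h import *
im,K,T=cam("wrist"); cv2.imwrite("pics/w16.png",im[:,:,::-1])
im,K,T=cam("scene"); cv2.imwrite("pics/s16.png",cv2.resize(im[260:420,170:370,::-1],None,fx=3.5,fy=3.5,interpolation=cv2.INTER_CUBIC))
E
python3 go.py .4 .2 .1 -88
```

```text
pos [0.4859 0.2773 0.0605] ydir -88.20239174555178 gap 40.32944646321118 t 17.4833 F [ 0.092   0.1151 -1.5371]
delta before turn mm [-88.2985  74.6119 -39.4568] after turn [-88.5344  74.2975 -39.5216]
rotvec deg [ 0.003   0.0394 -0.2024] q [ 0.0222  0.4067 -0.7481  1.7603  0.307   1.0958 -2.3672]
```

View pics/w16.png

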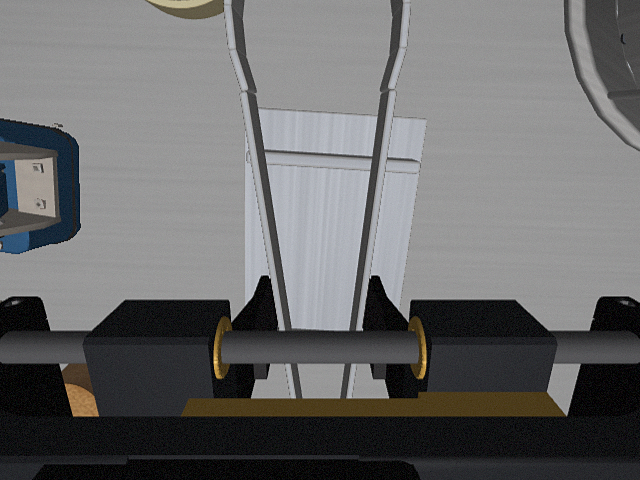

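View pics/s16.png

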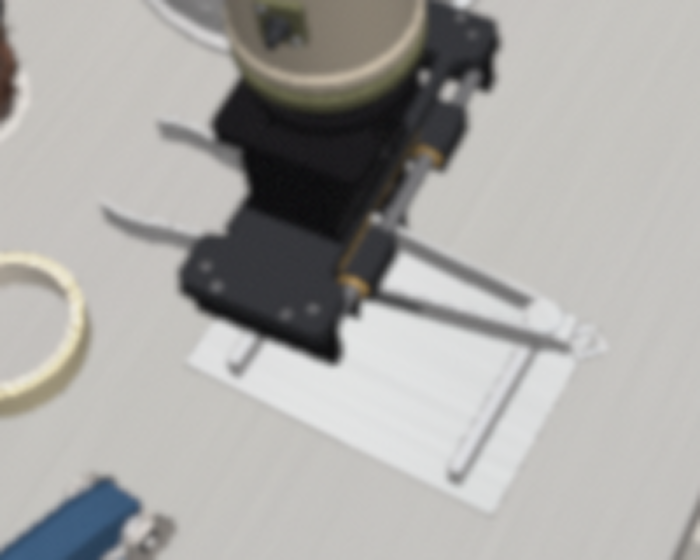

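```bash
 python3 - <<'E'
from h import *
im,K,T=cam("top");cv2.imwrite("pics/t16.png",cv2.resize(im[110:240,180:350,::-1],None,fx=4.6,fy=4.6,interpolation=cv2.INTER_CUBIC))
im,K,T=cam("scene"); cv2.imwrite("pics/s17.png",cv2.resize(im[165:285,190:330,::-1],None,fx=5,fy=5,interpolation=cv2.INTER_CUBIC))
E
```

```text
(no output)
```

View pics/t16.png

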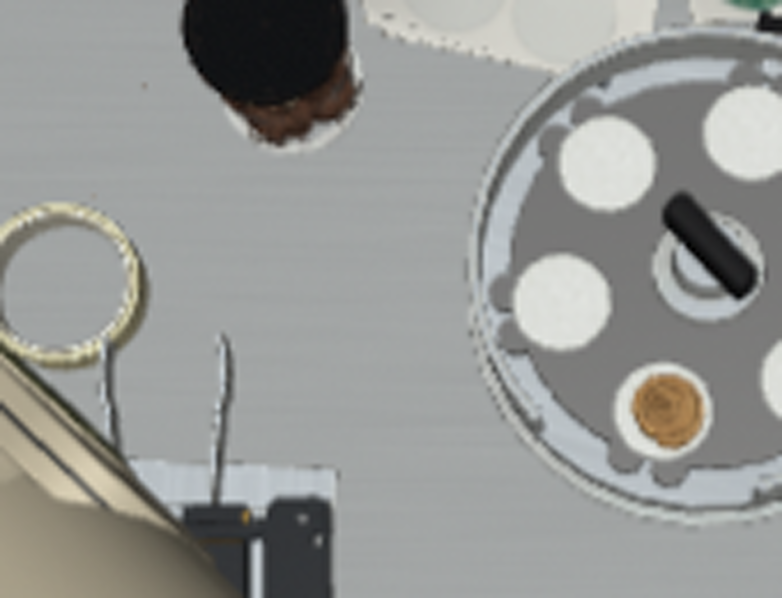

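View pics/s17.png

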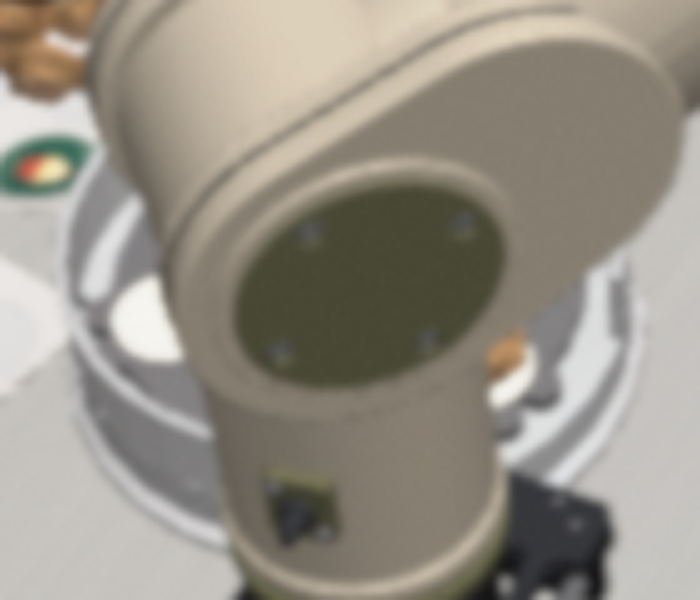

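```bash
 python3 - <<'E'
from h import *
im,K,T=cam("top")
c=lambda u,v:(180+u/4.6,110+v/4.6)
for q in [(222,334),(106,338)]: print(ray(c(*q),K,T,.110))
print("disc",ray(c(663,411),K,T,.045),"biscuit",ray(c(668,411),K,T,.058))
s=bot.sense();R=np.array(s["tool_rot"]);p=np.array(s["tool_pos"]);print(p+R@[.135,0,0])
E
```

```text
[0.6206 0.2521 0.11  ]
[0.6178 0.3097 0.11  ]
disc [0.5975 0.0305 0.045 ] biscuit [0.5949 0.028  0.058 ]
[0.6209 0.2818 0.0606]
```

```bash
 python3 go.py .4454 .0736 .09 -106.5
```

```text
pos [0.486  0.2776 0.0606] ydir -88.19190902641645 gap 40.23729084824684 t 17.6333 F [ 0.1659 -0.3436 -1.1577]
delta before turn mm [-47.0075 202.5633 -29.3653] after turn [ 19.0185 207.0764 -29.3521]
rotvec deg [-0.0058  0.031  18.3081] q [ 0.0222  0.4067 -0.7482  1.7599  0.3069  1.0959 -2.3671]
```

Smooth translation, accelerating gently, then turn.

send_rows --pt "-2 8 -8 0 0 0" --pt "-4 18 -10 0 0 0" --pt "-6 25 -8 0 0 0" --pt "-6 25 -3 0 0 0" --pt "-6 25 0 0 0 0" --pt "-6 25 0 0 0 0" --pt "-6 25 0 0 0 0" --pt "-6 25 0 0 0 0" --pt "-4 18 0 0 0 0" --pt "-1 8 0 0 0 0"

```text
time: 18.47
tool_pos: [0.445, 0.0711, 0.0904]
tool_rot: [[1.0, 0.028, 0.0], [0.028, -1.0, -0.001], [0.0, 0.001, -1.0]]
ft_force: [0.4, 0.8, -0.9]
finger_gap: 0.0398
```

send_rows --pt "0 0 0 0 0 2" --pt "0 0 0 0 0 3.5" --pt "0 0 0 0 0 4" --pt "0 0 0 0 0 4" --pt "0 0 0 0 0 3" --pt "0 0 0 0 0 1.8" --pt "0 0 0 0 0 0" --pt "0 0 0 0 0 0"

```text
time: 19.13
tool_pos: [0.4457, 0.0748, 0.0903]
tool_rot: [[0.959, -0.282, 0.001], [-0.282, -0.959, 0.001], [0.0, -0.001, -1.0]]
ft_force: [-0.1, -0.4, -1.2]
finger_gap: 0.04
```

```bash
 python3 go.py .4454 .0736 .09 -106.5; python3 - <<'E'
from h import *
im,K,T=cam("top");cv2.imwrite("pics/t18.png",cv2.resize(im[110:260,250:400,::-1],None,fx=4,fy=4,interpolation=cv2.INTER_CUBIC));
im,K,T=cam("wrist"); cv2.imwrite("pics/w18.png",im[:,:,::-1])
E
```

```text
pos [0.4457 0.0748 0.0903] ydir -106.39481629007884 gap 40.011565893169774 t 19.1333 F [-0.0532 -0.4249 -1.212 ]
delta before turn mm [0.0162 1.2187 0.3213] after turn [0.0186 1.2184 0.3222]
rotvec deg [-0.046  -0.025   0.1052] q [ 0.4027  0.0926 -0.6886  1.9982  0.0664  1.0719 -2.1725]
```

View pics/t18.png

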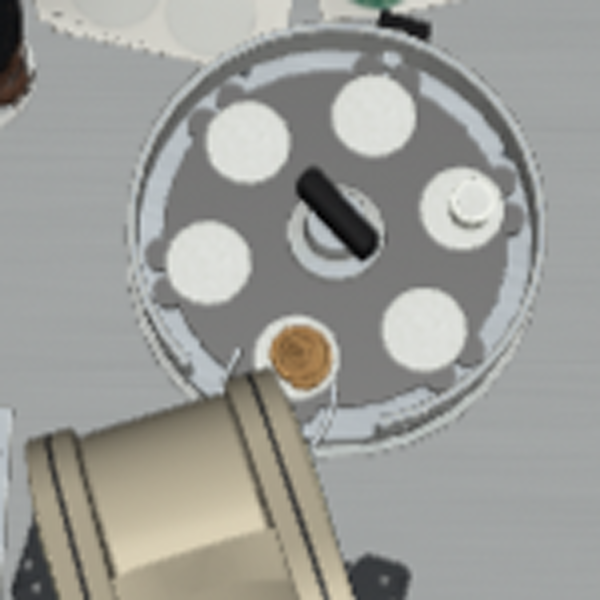

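View pics/w18.png

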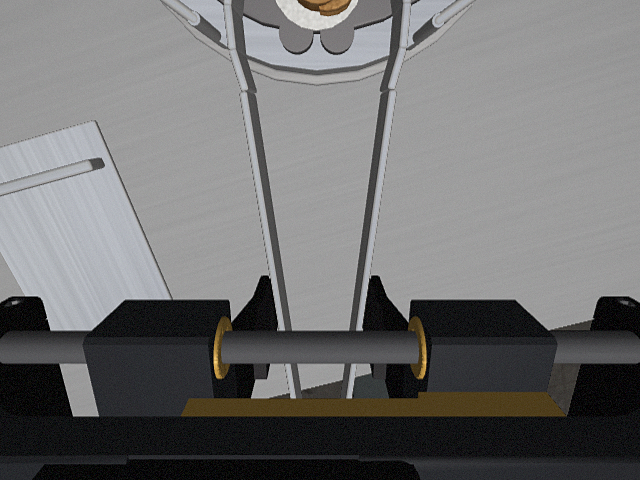

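send_rows --pt "0 1 6 0 0 0" --pt "0 0 12 0 0 0" --pt "0 0 15 0 0 0" --pt "0 0 12 0 0 0" --pt "0 0 8 0 0 0" --pt "0 0 0 0 0 0" --pt "0 0 0 0 0 0"

```text
time: 19.82
tool_pos: [0.4452, 0.0735, 0.037]
tool_rot: [[0.959, -0.284, -0.0], [-0.284, -0.959, 0.001], [-0.001, -0.001, -1.0]]
ft_force: [-0.2, -0.7, -2.1]
finger_gap: 0.0401
```

```bash
 python3 go.py .4857 .0617 .021 -106.5; python3 - <<'E'
from h import *
im,K,T=cam("scene");cv2.imwrite("pics/s19.png",cv2.resize(im[165:325,190:390,::-1],None,fx=3.7,fy=3.7,interpolation=cv2.INTER_CUBIC));
E
```

```text
pos [0.4452 0.0735 0.037 ] ydir -106.47587743726528 gap 40.113969377229346 t 19.8167 F [-0.1671 -0.7328 -2.0513]
delta before turn mm [42.2028 -0.1819 15.9375] after turn [42.1933 -0.2092 15.9623]
rotvec deg [-0.0342  0.0338  0.0241] q [ 0.3807  0.1751 -0.681   2.05    0.1333  0.9594 -2.228 ]
```

View pics/s19.png

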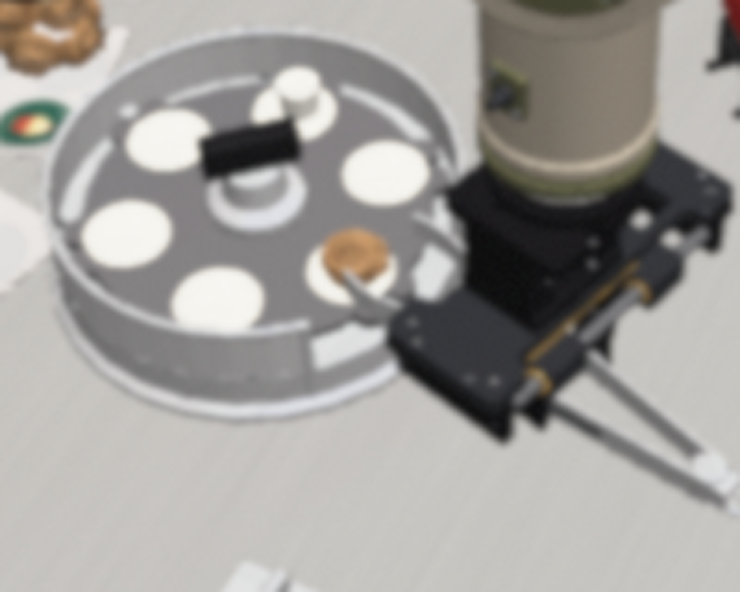

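```bash
 python3 - <<'E'
from h import *
im,K,T=cam("scene")
s=bot.sense();R=np.array(s["tool_rot"]);p=np.array(s["tool_pos"])
for z in (-.0287,-.0387,-.0487,-.0527):print(z,(proj(p+R@np.array([.135,-.028,z]),K,T)-[190,165])*3.7,(proj(p+R@np.array([.135,.028,z]),K,T)-[190,165])*3.7)
print((proj([.596,.029,.045],K,T)-[190,165])*3.7)
cv2.imwrite("pics/s20.png",cv2.resize(im[205:265,260:330,::-1],None,fx=10,fy=10,interpolation=cv2.INTER_CUBIC));
for z in (-.0287,-.0387,-.0487,-.0527):print(z,(proj(p+R@np.array([.135,-.028,z]),K,T)-[260,205])*10)
E
```

```text
-0.0287 [347.0851 284.8841] [415.0491 229.9949]
-0.0387 [345.961  273.3883] [414.3853 218.4061]
-0.0487 [344.8221 261.741 ] [413.7129 206.6681]
-0.0527 [344.3623 257.039 ] [413.4416 201.9304]
[357.0291 262.8895]
-0.0287 [238.0677 369.9571]
-0.0387 [235.0296 338.8874]
-0.0487 [231.9515 307.4082]
-0.0527 [230.7088 294.7   ]
```

View pics/s20.png

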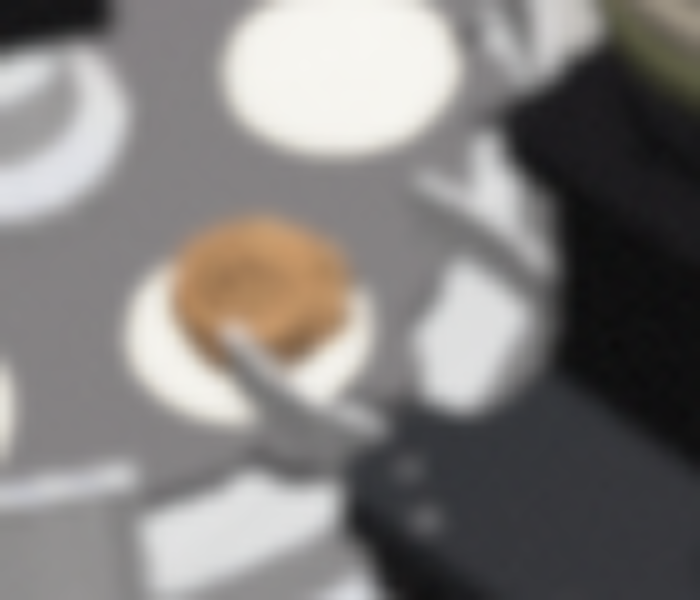

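send_rows --pt "0 0 4 0 0 0" --pt "0 0 6 0 0 0" --pt "0 0 4 0 0 0" --pt "0 0 1.5 0 0 0" --pt "0 0 0 0 0 0" --pt "0 0 0 0 0 0"

```text
time: 20.42
tool_pos: [0.4453, 0.0734, 0.0215]
tool_rot: [[0.959, -0.284, 0.0], [-0.284, -0.959, 0.001], [-0.0, -0.001, -1.0]]
ft_force: [0.5, 0.7, -0.7]
finger_gap: 0.0403
```

send_rows --pt "3 0 0 0 0 0" --pt "6 0 0 0 0 0" --pt "8 0 0 0 0 0" --pt "8 0 0 0 0 0" --pt "8 0 0 0 0 0" --pt "6 0 0 0 0 0" --pt "3 0 0 0 0 0" --pt "0 0 0 0 0 0" --pt "0 0 0 0 0 0"

```text
time: 21.17
tool_pos: [0.4855, 0.0616, 0.0214]
tool_rot: [[0.959, -0.284, -0.0], [-0.284, -0.959, 0.001], [-0.0, -0.001, -1.0]]
ft_force: [-0.6, 0.3, -0.4]
finger_gap: 0.0396
```

```bash
 python3 go.py .4857 .0617 .021 -106.5; python3 - <<'E'
from h import *
im,K,T=cam("scene");cv2.imwrite("pics/s21.png",cv2.resize(im[195:285,240:350,::-1],None,fx=6.5,fy=6.5,interpolation=cv2.INTER_CUBIC));
im,K,T=cam("top");cv2.imwrite("pics/t21.png",cv2.resize(im[140:240,270:390,::-1],None,fx=6,fy=6,interpolation=cv2.INTER_CUBIC));
E
```

```text
pos [0.4855 0.0616 0.0214] ydir -106.49621369405989 gap 39.61187861128636 t 21.1667 F [-0.6212  0.2512 -0.4326]
delta before turn mm [ 0.1379 -0.1627  0.4495] after turn [ 0.1378 -0.163   0.4494]
rotvec deg [-0.0376  0.0187  0.0038] q [ 0.3649  0.2833 -0.6455  1.9719  0.2071  0.9514 -2.2412]
```

View pics/s21.png

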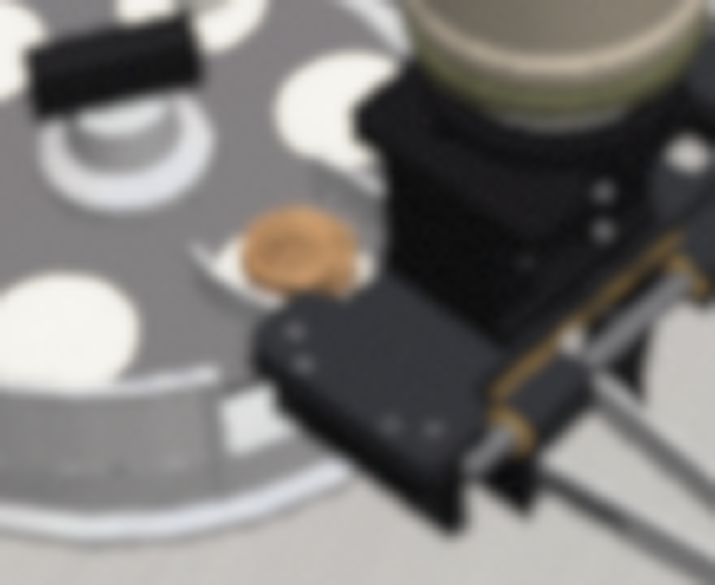

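View pics/t21.png

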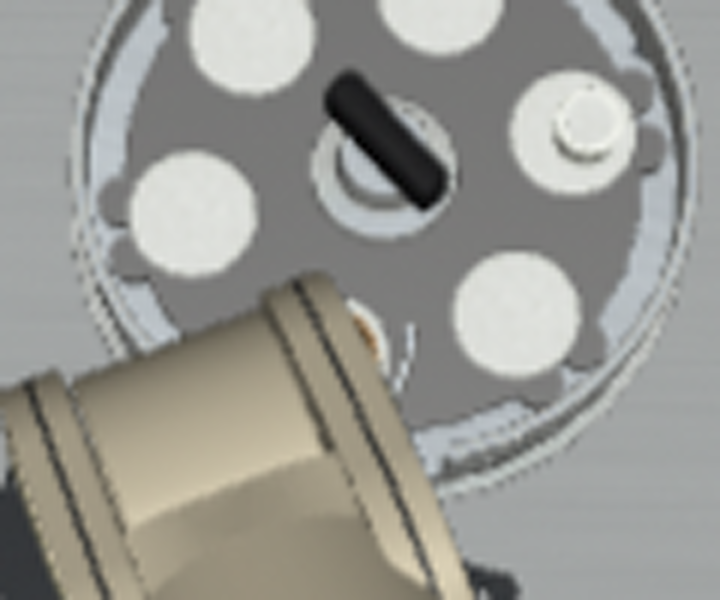

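send_rows --pt "0 0 0 0 0 0" --pt "0 0 0 0 0 0" --pt "0 0 0 0 0 0" --pt "0 0 0 0 0 0" --gripper 37 --force 22

```text
time: 21.6
tool_pos: [0.4857, 0.0615, 0.0217]
tool_rot: [[0.959, -0.284, 0.001], [-0.284, -0.959, 0.0], [0.0, -0.001, -1.0]]
ft_force: [0.3, -0.3, -0.1]
finger_gap: 0.0329
```

send_rows --pt "0 0 0 0 0 0" --pt "0 0 0 0 0 0" --pt "0 0 0 0 0 0" --pt "0 0 0 0 0 0" --pt "0 0 0 0 0 0" --pt "0 0 0 0 0 0" --gripper 22

```text
time: 22.1
tool_pos: [0.4857, 0.0614, 0.0216]
tool_rot: [[0.959, -0.284, 0.0], [-0.284, -0.959, 0.0], [0.0, -0.001, -1.0]]
ft_force: [0.6, -0.2, -1.6]
finger_gap: 0.0287
```

```bash
 python3 go.py .4857 .0617 .021 -106.5; python3 - <<'E'
from h import *
im,K,T=cam("scene");cv2.imwrite("pics/s22.png",cv2.resize(im[195:285,240:350,::-1],None,fx=6.5,fy=6.5,interpolation=cv2.INTER_CUBIC));
E
```

```text
pos [0.4857 0.0614 0.0216] ydir -106.50034577321232 gap 28.70147063331436 t 22.1 F [ 0.5762 -0.2491 -1.5608]
delta before turn mm [-0.0283 -0.2564  0.6137] after turn [-0.0282 -0.2568  0.6136]
rotvec deg [-0.0309 -0.0099 -0.0003] q [ 0.3649  0.2829 -0.6454  1.9719  0.2073  0.9513 -2.2412]
```

View pics/s22.png

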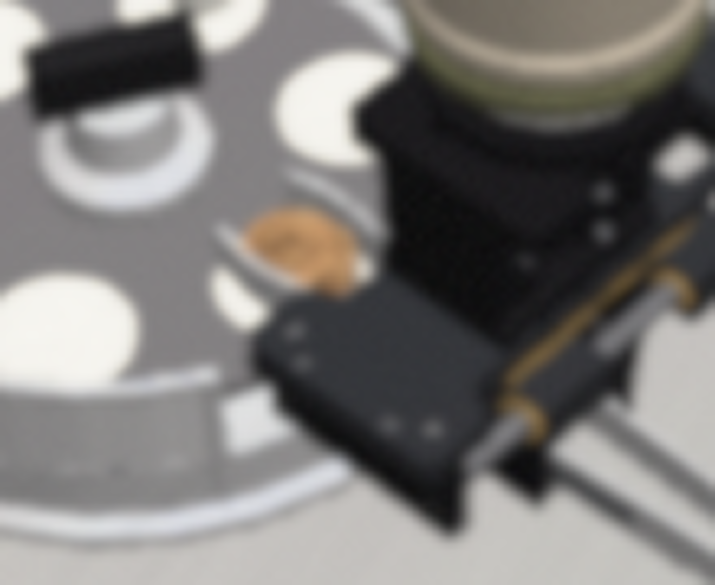

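send_rows --pt "0 0 0 0 0 0" --pt "0 0 0 0 0 0" --pt "0 0 -2 0 0 0" --pt "0 0 -5 0 0 0" --pt "0 0 -8 0 0 0" --pt "0 0 -10 0 0 0" --pt "0 0 -10 0 0 0" --pt "0 0 -5 0 0 0" --pt "0 0 0 0 0 0"

```text
time: 22.9
tool_pos: [0.4868, 0.0615, 0.0634]
tool_rot: [[0.959, -0.284, 0.003], [-0.284, -0.959, 0.0], [0.003, -0.001, -1.0]]
ft_force: [0.5, 0.6, -1.3]
finger_gap: 0.0284
```

```bash
 python3 go.py .4857 .0617 .121 -106.5; python3 - <<'E'
from h import *
im,K,T=cam("scene");cv2.imwrite("pics/s23.png",cv2.resize(im[165:285,220:360,::-1],None,fx=5,fy=5,interpolation=cv2.INTER_CUBIC));
E
```

```text
pos [0.4868 0.0615 0.0634] ydir -106.50833270274182 gap 28.42986107519651 t 22.9 F [ 0.4969  0.6412 -1.2843]
delta before turn mm [ -0.9414   0.0597 -57.5804] after turn [ -1.1157   0.1298 -57.5772]
rotvec deg [-0.0699 -0.1734 -0.0084] q [ 0.3871  0.2205 -0.6608  1.9372  0.1577  1.0315 -2.2018]
```

View pics/s23.png

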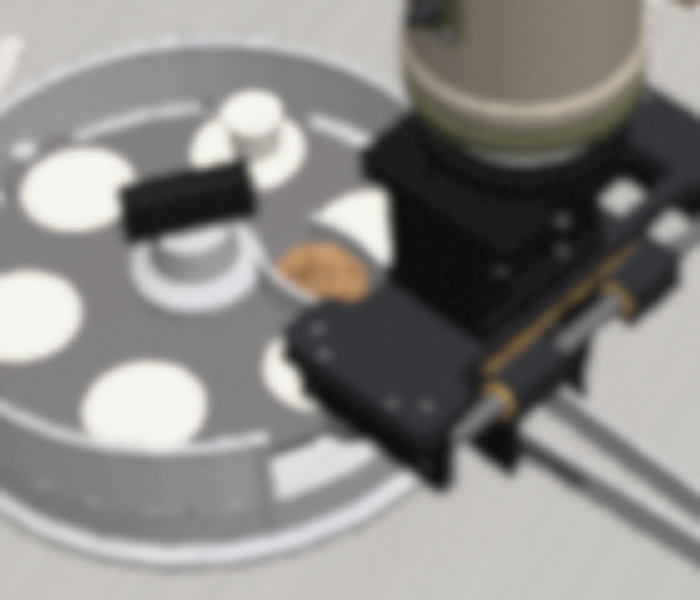

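The biscuit rises with the jaws (crop 325,270, above the bare disc). Lift the rest of the way.

send_rows --pt "0 0 -4 0 0 0" --pt "0 0 -8 0 0 0" --pt "0 0 -12 0 0 0" --pt "0 0 -14 0 0 0" --pt "0 0 -12 0 0 0" --pt "0 0 -8 0 0 0" --pt "0 0 -4 0 0 0" --pt "0 0 0 0 0 0" --pt "0 0 0 0 0 0"

```text
time: 23.7
tool_pos: [0.4855, 0.0613, 0.1235]
tool_rot: [[0.959, -0.284, 0.0], [-0.284, -0.959, 0.0], [0.0, -0.0, -1.0]]
ft_force: [0.8, -0.1, -2.9]
finger_gap: 0.0285
```

send_rows --pt "0 0 0 0 0 0" --pt "0 0 0 0 0 0" --pt "0 0 0 0 0 0" --pt "0 0 0 0 0 0" --pt "0 0 0 0 0 0" --pt "0 0 0 0 0 0"

```text
time: 24.2
tool_pos: [0.4856, 0.0614, 0.1235]
tool_rot: [[0.959, -0.284, 0.0], [-0.284, -0.959, 0.001], [0.0, -0.001, -1.0]]
ft_force: [-0.5, 0.1, -1.1]
finger_gap: 0.0284
```

```bash
 python3 go.py .4857 .0617 .121 -106.5; python3 - <<'E'
from h import *
im,K,T=cam("scene");cv2.imwrite("pics/s24.png",cv2.resize(im[145:285,200:360,::-1],None,fx=4.2,fy=4.2,interpolation=cv2.INTER_CUBIC));
s=bot.sense();R=np.array(s["tool_rot"]);p=np.array(s["tool_pos"])
print("jaw ctr in crop",(proj(p+R@np.array([.115,0,-.0387]),K,T)-[200,145])*4.2,p+R@np.array([.115,0,-.0387]))
im,K,T=cam("top");cv2.imwrite("pics/t24.png",cv2.resize(im[100:260,250:400,::-1],None,fx=3.7,fy=3.7,interpolation=cv2.INTER_CUBIC));
im,K,T=cam("wrist");cv2.imwrite("pics/w24.png",im[:,:,::-1])
E
```

```text
pos [0.4856 0.0614 0.1235] ydir -106.49594055223304 gap 28.362081658514597 t 24.2 F [-0.4997  0.0577 -1.0787]
delta before turn mm [ 0.0372 -0.2934  2.5255] after turn [ 0.0373 -0.2948  2.5254]
rotvec deg [-0.032  -0.0024  0.0041] q [ 0.4109  0.1439 -0.6704  1.8743  0.097   1.1557 -2.1524]
jaw ctr in crop [348.7801 221.3749] [0.5959 0.0287 0.1623]
```

View pics/s24.png

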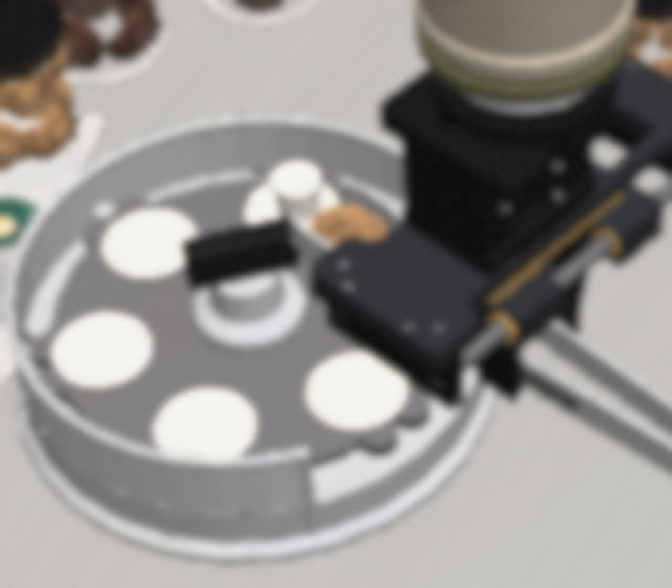

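View pics/t24.png

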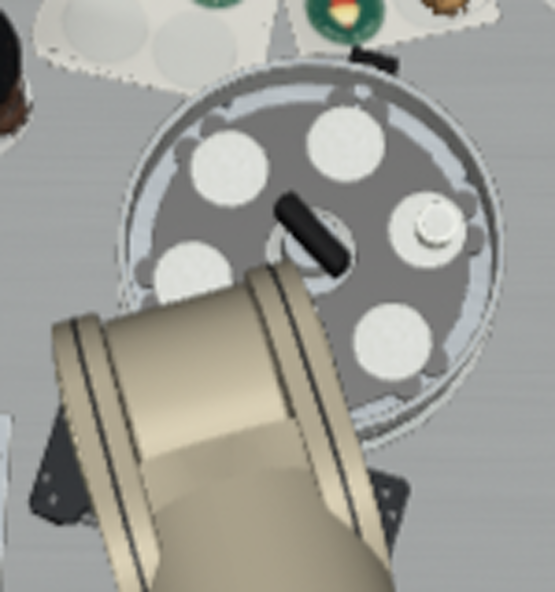

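View pics/w24.png

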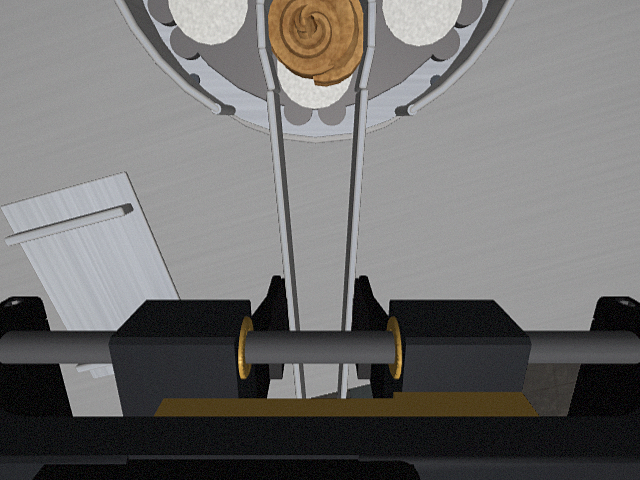

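```bash
 python3 -c "
from rig import job
print(job.sign_off())"
```

```text
the job is handed in; nothing more can be done
None
```

The job is handed in. The plate is one click round (+60°), and the gripper still holds the tongs with the biscuit up in their jaws.

**What I did:** I turned the hub bar one click counter-clockwise, which brought the biscuit to the gap. Then I took the tongs, reached through the gap, closed the jaws on the biscuit and lifted straight up.

**Last checks, at 24.2 s:**
- **Biscuit:** it is centred between the jaws. I work its underside out at about 0.147 m, roughly 10 cm above the plate.
- **Grip:** the finger opening is steady at 28.4 mm, close to the 29 mm expected with the biscuit held. The fingers stay clear of the biscuit.
- **Plate and canister:** the plate looks settled in its click, and the canister is standing on it.
- **Bystanders:** I did not measure the stamp and tester jar at the end. Nothing I did went near them.

**What disagreed:** my first grip on the tongs, at the height the stated tool point called for, closed on nothing and the tongs stayed on the rest. In the wrist picture the fingertips sit about 24 mm behind the reported tool point. I went that much lower and the second grip held. The same offset means the hub bar was gripped only near its top, where the fingers read about 14 mm instead of 16, but it turned without slipping.

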